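Find the socket that fits the grinding wheel's nut

TASK

Try the three sockets on the hex nut in the middle of the grinding wheel until you find the one that fits it, lowering each slowly: never push or bump the nut with more than 40 N, and do not knock the brittle wheel. Stand any socket that proves too small or too large back upright on the bench, clear of the wheel, and leave the other things on the bench alone. Finish with the fitting socket fully seated on that nut and still held in the gripper: the program ends while holding it.

Things in the scene. Friction and masses are not known exactly. Their poses are not given: they have to be found in the camera images.
- wheel: Grey grinding wheel lying flat on a round stand, fixed: stand 160 mm across, stone 150 mm across, top 28 mm above the bench, bore 76 mm across. In the bore's centre stands one of the three arbors (not always the same one): its nut is the one to work on. Origin: centre of the underside, on the bench; z up.
- hub_1: Fixed steel arbor: dark disc 64 mm across (0 to 20 mm above the bench), round collar (20 to 28 mm), hex nut (28 to 42 mm, top edge chamfered, cannot turn), stud end to 44 mm. Nut 21, 28 or 35 mm across flats, collar 6 mm wider than the nut; which arbor has which is not told. Origin: centre of the underside; z up; x points at the middle of a flat of the nut.
- hub_2: Another arbor, the same but for nut and collar size; axes as hub_1. Of the three, the two that are not in the wheel are spares, to be left alone. On any nut, the fitting socket rests with its mouth on the collar (28 mm above the bench); one too small stays on top of the nut (mouth at 42 mm; a fitting one set down askew hangs at 39 to 41 mm); one too large slips over nut and collar down to the disc (mouth at 20 mm).
- hub_3: The third arbor, the same but for nut and collar size; axes as hub_1. The fitting socket has a hex hole 3 mm wider than the nut: turn it to match the hex within about 6 degrees (the same again every 60 degrees) and centre it within about 1.5 mm.
- socket_p: Dark steel hex socket, mouth down, standing on the bench: round body 50 mm across and 40 mm high; on top, fixed to it, a bright square adapter 20 x 20 mm, 38 mm high (78 mm in all); 0.24 to 0.38 kg. Hex hole in the underside, 28 mm deep. Origin: centre of the mouth (underside), z up; x and y are square to the adapter's faces, and x points at the middle of a flat of the hex hole.
- socket_q: A second socket with adapter, outside exactly like socket_p; same axes. Only the hex holes differ: 24, 31 and 38 mm across flats; which socket has which is not told and cannot be seen while they stand.
- socket_r: A third socket with adapter, outside exactly like socket_p; same axes.
- hammer: Hammer, wooden handle along its x, 280 mm long; lies loose on the bench, not part of the job, to be left alone. Origin: on its underside.
- chisel: Cold chisel along its x, 140 mm long, 16 mm thick; lies loose on the bench, not part of the job, to be left alone. Origin: on its underside.
- wrench: Steel open wrench along its x; lies loose on the bench, not part of the job, to be left alone. Origin: on its underside.
- offcut: Flat steel offcut 100 x 30 x 12 mm; lies loose on the bench, not part of the job, to be left alone. Origin: on its underside.
- oil_can: Grey can, 60 mm across, 130 mm high; lies loose on the bench, not part of the job, to be left alone. Origin: on its underside.
- brush: Brush with wooden handle along its x; lies loose on the bench, not part of the job, to be left alone. Origin: on its underside.
Things that resemble listed ones, but are neither listed nor needed, are in the scene too. Leave any blue look-alike of the socket_r alone.

How it is judged:
At the end, for the whole second after the job is handed in: The fitting socket is over the nut in the wheel, upright, centred within 4 mm, its mouth on the collar (25.5 to 30.5 mm above the bench), still gripped by the fingers (over 1.5 N). The other two stand upright at rest on the bench, at least 98 mm from the wheel's centre (((horizontal distance between hub_1 and wheel below 0.01 m and z of socket_r in the frame of hub_1 between 0.0255 and 0.0305 m and horizontal distance between socket_r and hub_1 below 0.004 m and angle between each of socket_r, socket_p, socket_q's own z axis and vertical below 0.08 rad and contact force between the fingers and socket_r above 1.5 N and linear speed of each of socket_r, socket_p, socket_q below 0.02 m/s and height (world z) of socket_p between -0.004 and 0.004 m and horizontal distance between each of socket_p, socket_q and wheel above 0.098 m and height (world z) of socket_q between -0.004 and 0.004 m) or (horizontal distance between hub_2 and wheel below 0.01 m and z of socket_p in the frame of hub_2 between 0.0255 and 0.0305 m and horizontal distance between socket_p and hub_2 below 0.004 m and angle between each of socket_p, socket_q, socket_r's own z axis and vertical below 0.08 rad and contact force between the fingers and socket_p above 1.5 N and linear speed of each of socket_p, socket_q, socket_r below 0.02 m/s and height (world z) of socket_q between -0.004 and 0.004 m and horizontal distance between each of socket_q, socket_r and wheel above 0.098 m and height (world z) of socket_r between -0.004 and 0.004 m) or (horizontal distance between hub_3 and wheel below 0.01 m and z of socket_q in the frame of hub_3 between 0.0255 and 0.0305 m and horizontal distance between socket_q and hub_3 below 0.004 m and angle between each of socket_q, socket_p, socket_r's own z axis and vertical below 0.08 rad and contact force between the fingers and socket_q above 1.5 N and linear speed of each of socket_q, socket_p, socket_r below 0.02 m/s and height (world z) of socket_p between -0.004 and 0.004 m and horizontal distance between each of socket_p, socket_r and wheel above 0.098 m and height (world z) of socket_r between -0.004 and 0.004 m))); the arm keeps its last pose, push and grip.
It fails at once if an arbor or its nut is pushed with more than 40 N (contact force between any of hub_1, hub_2, hub_3 and anything else above 40 N).
It fails at once if the grinding wheel is pushed with more than 20 N (contact force between wheel and anything else above 20 N).
It fails at once if a bystander is shifted by more than 30 mm (distance of any of hammer, chisel, wrench, offcut, oil_can, brush from where it was at the start of the episode above 0.03 m).
It also fails if it takes over 72 s, if anything falls off the work surface, if the arm or the gripper's body presses on something with over 40 N, if the wrist force passes 120 N, or if a joint passes its speed limit or range.

ROBOT

A 6-joint arm with a two-finger parallel gripper is mounted at the origin on the work surface. World frame = base frame: x ahead of the robot, y to its left, z up, the work surface at z = 0. Lengths are in m, angles in rad, forces in N, time in s.
With the tool pointing down it reaches from about 0.35 to 0.775 m from the base axis. Payload 7.3 kg.
Tool frame: the origin (TCP) lies between the finger pads; the fingertips stand 19 mm ahead of it and the grasp point (between the pads) is the TCP (arm.tip_reach is the distance from the TCP to the fingertips, in m); z points along the fingers, y is the direction in which the jaws open and shut (so a half turn about z gives the same grasp; the last joint's range is limited). The gripper opens to 92 mm and grips with 3 to 60 N. Pads are 19 mm wide; open, the fingers measure 130 mm over their backs; the gripper's body (75 mm by 190 mm) begins 47 mm behind the grasp point.
Start: joints at [-1.493, 0.342, 1.524, -0, 1.275, -0.146], TCP at [0.117, -0.512, 0.246] pointing down, gripper open.
Joint ranges: [-2.53, 2.53], [-0.77, 2.02], [0.04, 2.7], [-1, 4.14], [0.28, 2.66], [-3.11, 3.11]. Speed limits (rad/s): [2.57, 2.57, 3.14, 3.14, 3.14, 3.14].

INTERFACE

Orientations are given as a 3x3 rotation matrix whose columns are the frame's x, y, z axes.
In Python, from station import arm gives the robot as it stands.
- The arm moves only by the shell command python3 -m jog 'ROWS' [FORCE]. ROWS is JSON, a list of rows, each an object of numbers: "tx", "ty", "tz": the shift along the tool's x, y, z in mm; "ax", "ay", "az": the turn, a rotation vector about the tool's x, y, z in rad; "hand": the closure, from -1 (fully open) to 1 (shut). A call has 1 to 8 rows; each row is the pose to reach, as a shift and turn from the pose commanded when the call began, along the tool's axes at that moment; what a row does not reach only later rows make up. A row lasts 1/12 s, in which the tool goes at most 41.7 mm and 7.16 degrees, less where a joint would pass 70% of its speed; a pose out of reach is approached as far as the arm can. A call with a gripper value outside its range is refused whole. The fingers move at their own pace and stop on an object; FORCE is the grip in N (left out, the last holds). Time passes only in rows, so rows that repeat a pose let the fingers close. It gives the time, the measured TCP pose, the force and the opening at its end, in the units of the state.
- arm.state(): the state, without advancing time (a new reading comes with each control period).
- arm.grab_frame(name): name is "scene" or "top" or "wrist"; returns a dict with "frame" (400x640x3 uint8, red, green, blue), "z_map" (400x640 float32, m along the optical axis (not along the pixel's ray), 0 where there is no reading), "fov_y" (degrees; the focal length in pixels is half the picture's height over the tangent of half this angle, whatever the lens; pixels are square), "cx", "cy" (the principal point, pixels), "origin" and "rotation" of the camera in the world; the wrist camera has in their place "mount" (4x4, takes a point from camera to tool coordinates, whose origin is the TCP and whose axes are the flange's). Camera axes: x right, y up, looking along -z (the intrinsics and any distortion apply to the point x, -y, -z); pixel columns grow to the right and rows downward; lengths in m; the calibration is good to about 2 mm. A picture is of the moment at which its call begins: read the wrist's pose just before it.
- arm.finish_job(): hands the job in, once; it reports no verdict.
The state is a dict: "time_s": time; "joints": joint angles; "dq": joint speeds; "joint_torque": joint torques, N m; "eef_pos": TCP position; "eef_rot": TCP orientation; "contact_force": force on the tool from outside, world axes, zero at the start; "torque": the same for the moment, N m; "finger_gap": opening from 0.0 (shut) to 1.0 (fully open).
Only numpy, scipy, OpenCV 4.12 (cv2) and the standard library are available. Lean on these libraries where they do the work, as an engineer would, in place of code of your own. Each camera call takes 0.05 s, during which the arm holds its last target.

## Working session

There is one attempt and no reset: what is moved stays moved. The work goes in short steps, Python scripts to look and compute and a shell command to move; the robot and the scene stay as the last step left them, time stands still between calls to the robot, and variables do not carry over. Pictures are saved under pics/ and viewed, and the job is handed in when it is done.

```bash
mkdir -p pics; ls; python3 - <<'E'
from station import arm
import cv2
print(arm.state())
for n in ["scene","top","wrist"]:
    f=arm.grab_frame(n); cv2.imwrite(f"pics/{n}0.png",f["frame"][:,:,::-1])
    print(n,{k:v for k,v in f.items() if k not in("frame","z_map")}, (f["z_map"]>0).mean())
E
```

```text
pics
{'time_s': 0.0, 'joints': array([-1.49303711e+00,  3.42713100e-01,  1.52503238e+00, -1.03311145e-06,
        1.27540381e+00, -1.46000029e-01]), 'dq': array([ 0.00206815, -0.00044584, -0.00023813, -0.0011686 ,  0.00270071,
       -0.00071267]), 'joint_torque': array([ 1.43418401e-03, -4.31243527e+01, -2.44214058e+01,  7.17248465e-02,
        5.59552631e-02, -1.12415837e-04]), 'eef_pos': array([ 0.11648677, -0.51151679,  0.24504458]), 'eef_rot': array([[ 9.75070123e-01,  2.21896915e-01, -1.21906686e-04],
       [ 2.21896834e-01, -9.75068914e-01,  1.55186126e-03],
       [ 2.25485806e-04, -1.54022425e-03, -9.99998788e-01]]), 'contact_force': array([ 0.43291869, -0.17291539,  0.09126085]), 'torque': array([0.00147466, 0.01449587, 0.05215535]), 'finger_gap': 0.997449889123205}
scene {'fov_y': 52.90184572998847, 'cx': 318.71659656332247, 'cy': 201.41381947906078, 'origin': array([1.32460767, 0.40830329, 0.80226228]), 'rotation': array([[-0.48070624, -0.56541609,  0.67024336],
       [ 0.8767783 , -0.29818666,  0.37728575],
       [-0.0134658 ,  0.76901844,  0.63908474]])} 0.99597265625
top {'fov_y': 47.66567144629559, 'cx': 317.116449696634, 'cy': 208.9520099334038, 'origin': array([ 0.39121374, -0.06197095,  1.17201057]), 'rotation': array([[-0.00110221,  0.99104001, -0.13356077],
       [-0.99964366, -0.00465412, -0.02628466],
       [-0.02667075,  0.13348421,  0.990692  ]])} 0.99588671875
wrist {'fov_y': 65.49274574958267, 'cx': 323.49998594669256, 'cy': 197.17390181911213, 'mount': array([[-7.91030522e-04,  9.51808275e-01,  3.06692651e-01,
         8.42122320e-02],
       [ 9.99999405e-01,  9.83463276e-04, -4.72911343e-04,
        -1.02835123e-03],
       [-7.51741888e-04,  3.06692094e-01, -9.51808486e-01,
        -1.40050155e-01],
       [ 0.00000000e+00,  0.00000000e+00,  0.00000000e+00,
         1.00000000e+00]])} 0.9960234375
```

View pics/top0.png

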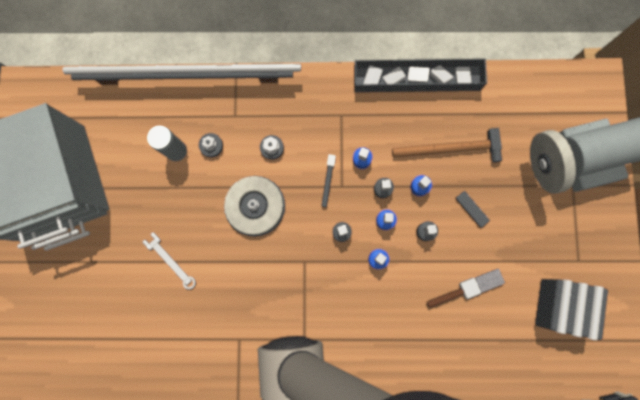

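View pics/scene0.png

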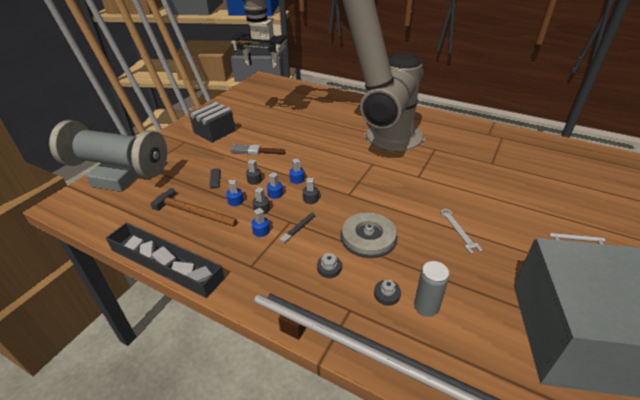

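View pics/wrist0.png

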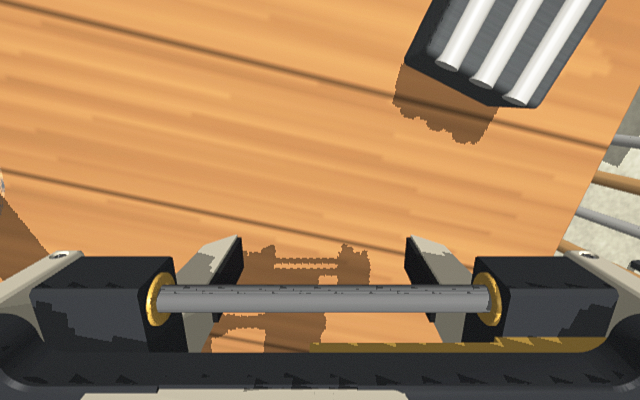

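The top view shows dark sockets near (384,187), (342,231) and (428,231), with blue look-alikes between them. The wheel is near (254,206) and the spare arbors at (210,145) and (271,147). Next I'll measure all of these.

```bash
cat > h.py <<'E'
from station import arm
import numpy as np, cv2
def cam(name):
    s=arm.state(); f=arm.grab_frame(name)
    if name=="wrist":
        T=np.eye(4);T[:3,:3]=s["eef_rot"];T[:3,3]=s["eef_pos"]; M=T@f["mount"]; f["rotation"]=M[:3,:3]; f["origin"]=M[:3,3]
    f["f"]=200/np.tan(np.radians(f["fov_y"]/2)); f["s"]=s
    return f
def cloud(f):
    v,u=np.mgrid[0:400,0:640]; z=f["z_map"]
    p=np.stack([(u-f["cx"])/f["f"]*z,-(v-f["cy"])/f["f"]*z,-z],-1)
    P=p@f["rotation"].T+f["origin"]; P[z==0]=np.nan
    return P
def ray(f,uv,h):
    uv=np.atleast_2d(uv).astype(float)
    d=np.stack([(uv[:,0]-f["cx"])/f["f"],-(uv[:,1]-f["cy"])/f["f"],-np.ones(len(uv))],-1)@f["rotation"].T
    t=(h-f["origin"][2])/d[:,2]
    return f["origin"]+d*t[:,None]
def save(f,n,box=None,k=1):
    im=f["frame"][:,:,::-1]
    if box: x0,y0,x1,y1=box; im=im[y0:y1,x0:x1]
    cv2.imwrite(f"pics/{n}.png",cv2.resize(im,None,fx=k,fy=k,interpolation=cv2.INTER_CUBIC))
def blobs(f,zlo,zhi,amin=20,box=(0.2,0.8,-0.6,0.45)):
    P=cloud(f); m=(P[...,2]>zlo)&(P[...,2]<zhi)&(P[...,0]>box[0])&(P[...,0]<box[1])&(P[...,1]>box[2])&(P[...,1]<box[3])
    n,l,st,c=cv2.connectedComponentsWithStats(m.astype(np.uint8))
    out=[]
    for i in range(1,n):
        if st[i,4]<amin: continue
        out.append((l==i,c[i],st[i,4],P[l==i]))
    return out
E
python3 - <<'E'
from h import *
f=cam("top")
print("bench z",np.nanmedian(cloud(f)[300:330,320:420,2]))
save(f,"topz",(200,120,460,280),3)
for m,c,a,P in blobs(f,0.066,0.090,8):
    print(c.round(1),a,np.median(P,0).round(4),f["frame"][m].mean(0).round(0))
E
```

```text
bench z 0.0005032247916937349
[174.1 147.2] 92 [0.6932 0.3217 0.0787] [78. 75. 70.]
[539.5 166.3] 226 [ 0.6391 -0.5754  0.0771] [75. 72. 65.]
[363.7 152.4] 74 [ 0.6794 -0.149   0.0785] [211. 210. 211.]
[425. 181.] 71 [ 0.606  -0.2966  0.0782] [208. 206. 205.]
[386.1 183.4] 76 [ 0.6014 -0.2018  0.078 ] [205. 202. 195.]
[389.1 216.8] 77 [ 0.5183 -0.2071  0.0787] [203. 204. 211.]
[342.5 229.5] 70 [ 0.4872 -0.0944  0.0787] [210. 208. 203.]
[431.6 228.6] 80 [ 0.4895 -0.3082  0.0781] [202. 199. 192.]
[380.9 257.9] 73 [ 0.4194 -0.1857  0.0787] [206. 206. 211.]
[553.1 304.3] 407 [ 0.3118 -0.5829  0.0839] [69. 69. 68.]
```

View pics/topz.png

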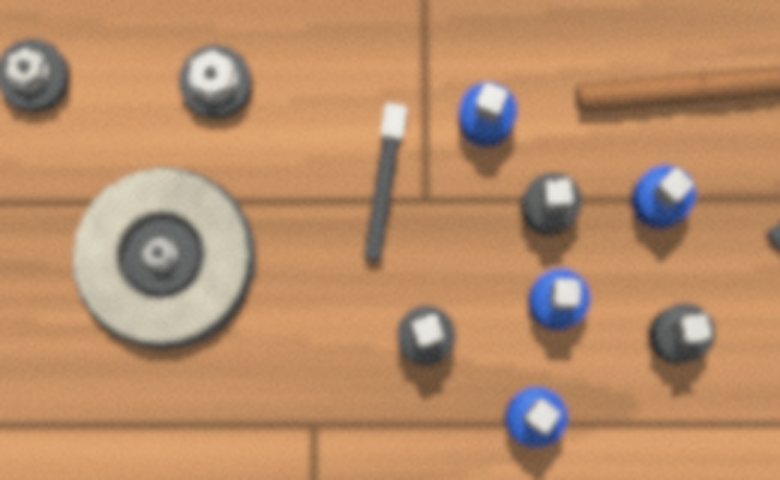

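```bash
python3 - <<'E'
from h import *
f=cam("top")
# stone top circle
for m,c,a,P in blobs(f,0.022,0.034,300):
    cs,_=cv2.findContours(m.astype(np.uint8),cv2.RETR_EXTERNAL,cv2.CHAIN_APPROX_NONE)
    q=ray(f,max(cs,key=len)[:,0],0.028)[:,:2].astype(np.float32)
    print("stone?",a,cv2.minEnclosingCircle(q))
for m,c,a,P in blobs(f,0.037,0.05,8,(0.4,0.75,0.0,0.3)):
    (x,y),r=cv2.minEnclosingCircle(P[:,:2].astype(np.float32)); print("nut",c.round(1),a,np.median(P,0).round(4),"2r",round(2*r,4),"d from area",2*np.sqrt(a/np.pi)/f["f"]*1.14)
s=arm.state();W=np.array([0.56,0.115,0.17]);print(s["eef_rot"].T@(W-s["eef_pos"])*1000)
E
```

```text
stone? 971 ((0.7081118822097778, -0.3680640459060669), 0.14194370806217194)
stone? 1952 ((0.5587338805198669, 0.13128775358200073), 0.07504413276910782)
nut [208.  141.5] 103 [0.7203 0.2497 0.0431] 2r 0.0327 d from area 0.02883451149754347
nut [270.5 143.7] 160 [0.713  0.0883 0.043 ] 2r 0.0391 d from area 0.03593800602390077
nut [252.7 203.6] 60 [0.5578 0.1305 0.0429] 2r 0.0242 d from area 0.022007444282906255
[ 571.49869627 -512.70239386   75.77162487]
```

```bash
python3 -m jog '[{"tx":30,"ty":-28},{"tx":60,"ty":-55},{"tx":90,"ty":-83},{"tx":120,"ty":-110},{"tx":150,"ty":-138},{"tx":180,"ty":-166},{"tx":210,"ty":-194},{"tx":240,"ty":-221,"az":0.1}]'; python3 -m jog '[{"tx":30,"ty":-28},{"tx":60,"ty":-55},{"tx":90,"ty":-83},{"tx":120,"ty":-110},{"tx":150,"ty":-138},{"tx":180,"ty":-166},{"tx":210,"ty":-194},{"tx":230,"ty":-214,"az":0.1}]'
```

```text
invalid input at $[0]: expected keys tx, ty, tz, ax, ay, az, hand
invalid input at $[0]: expected keys tx, ty, tz, ax, ay, az, hand
```

```bash
python3 -m jog '[{"tx":30,"ty":-28,"tz":0,"ax":0,"ay":0,"az":0,"hand":0},{"tx":60,"ty":-55,"tz":0,"ax":0,"ay":0,"az":0,"hand":0},{"tx":90,"ty":-83,"tz":0,"ax":0,"ay":0,"az":0,"hand":0},{"tx":120,"ty":-110,"tz":0,"ax":0,"ay":0,"az":0,"hand":0},{"tx":150,"ty":-138,"tz":0,"ax":0,"ay":0,"az":0,"hand":0},{"tx":180,"ty":-166,"tz":0,"ax":0,"ay":0,"az":0,"hand":0},{"tx":210,"ty":-194,"tz":0,"ax":0,"ay":0,"az":0,"hand":0},{"tx":240,"ty":-221,"tz":0,"ax":0,"ay":0,"az":0,"hand":0}]' 20
```

```text
time_s: 0.92
eef_pos: [0.302, -0.2413, 0.2459]
eef_rot: [[0.975, 0.221, 0.0], [0.221, -0.975, -0.0], [0.0, 0.0, -1.0]]
contact_force: [1.1, -0.4, -0.2]
finger_gap: 0.512
```

```bash
python3 -m jog '[{"tx":30,"ty":-28,"tz":0,"ax":0,"ay":0,"az":0.05,"hand":0},{"tx":60,"ty":-55,"tz":0,"ax":0,"ay":0,"az":0.1,"hand":0},{"tx":90,"ty":-83,"tz":0,"ax":0,"ay":0,"az":0.15,"hand":0},{"tx":120,"ty":-110,"tz":0,"ax":0,"ay":0,"az":0.2,"hand":0},{"tx":150,"ty":-138,"tz":0,"ax":0,"ay":0,"az":0.224,"hand":0},{"tx":180,"ty":-166,"tz":0,"ax":0,"ay":0,"az":0.224,"hand":0},{"tx":210,"ty":-194,"tz":0,"ax":0,"ay":0,"az":0.224,"hand":0},{"tx":240,"ty":-221,"tz":0,"ax":0,"ay":0,"az":0.224,"hand":0}]'; python3 - <<'E'
from h import *
s=arm.state();print(s["eef_rot"].round(3));W=np.array([0.558,0.131,0.17]);print(s["eef_rot"].T@(W-s["eef_pos"])*1000)
E
```

```text
time_s: 1.58
eef_pos: [0.4872, 0.0278, 0.2458]
eef_rot: [[1.0, 0.0, 0.0], [0.0, -1.0, -0.0], [0.0, 0.0, -1.0]]
contact_force: [0.3, -0.9, 0.8]
finger_gap: 0.5
[[ 1.  0.  0.]
 [ 0. -1. -0.]
 [ 0.  0. -1.]]
[  70.85310177 -103.17874201   75.7579378 ]
```

```bash
python3 -m jog '[{"tx":24,"ty":-34,"tz":0,"ax":0,"ay":0,"az":0,"hand":0},{"tx":48,"ty":-68,"tz":20,"ax":0,"ay":0,"az":0,"hand":0},{"tx":71,"ty":-103,"tz":40,"ax":0,"ay":0,"az":0,"hand":0},{"tx":71,"ty":-103,"tz":70,"ax":0,"ay":0,"az":0,"hand":0},{"tx":71,"ty":-103,"tz":76,"ax":0,"ay":0,"az":0,"hand":0},{"tx":71,"ty":-103,"tz":76,"ax":0,"ay":0,"az":0,"hand":0}]'; python3 - <<'E'
from h import *
f=cam("wrist");print(f["s"]["eef_pos"])
save(f,"w_nut",(200,0,460,200),3)
P=cloud(f)
m=((P[...,2]>0.036)&(P[...,2]<0.05)&(np.hypot(P[...,0]-.558,P[...,1]-.131)<0.03)).astype(np.uint8)
n,l,st,c=cv2.connectedComponentsWithStats(m); i=1+np.argmax(st[1:,4]); print(st[i])
cs,_=cv2.findContours((l==i).astype(np.uint8),cv2.RETR_EXTERNAL,cv2.CHAIN_APPROX_NONE)
k=cs[0][:,0]; q=ray(f,k,0.041)[:,:2]
print("circ",cv2.minEnclosingCircle(q.astype(np.float32)))
# hull hex support widths
ang=np.arange(0,180,3); w=[np.ptp(q@[np.cos(np.radians(a)),np.sin(np.radians(a))])*1000 for a in ang]
print(dict(zip(ang,np.round(w,1))))
c6=np.array(q-q.mean(0)); 
for h in (0.03,): 
  m2=((P[...,2]>0.024)&(P[...,2]<0.032)).astype(np.uint8)
  cs,_=cv2.findContours(m2,cv2.RETR_CCOMP,cv2.CHAIN_APPROX_NONE)
  for c in cs:
    if len(c)>60: qq=ray(f,c[:,0],0.028)[:,:2]; print(len(c),cv2.minEnclosingCircle(qq.astype(np.float32)))
E
```

```text
time_s: 2.08
eef_pos: [0.5557, 0.1288, 0.1669]
eef_rot: [[1.0, 0.001, -0.007], [0.001, -1.0, -0.001], [-0.007, 0.001, -1.0]]
contact_force: [-0.2, -0.5, -0.2]
finger_gap: 0.503
[0.55572411 0.12876204 0.16693197]
[306 181  27  24 492]
circ ((0.5574043989181519, 0.13327684998512268), 0.012325335294008255)
{np.int64(0): np.float64(21.6), np.int64(3): np.float64(22.1), np.int64(6): np.float64(22.6), np.int64(9): np.float64(23.1), np.int64(12): np.float64(23.5), np.int64(15): np.float64(23.8), np.int64(18): np.float64(24.1), np.int64(21): np.float64(24.3), np.int64(24): np.float64(24.4), np.int64(27): np.float64(24.4), np.int64(30): np.float64(24.4), np.int64(33): np.float64(24.4), np.int64(36): np.float64(24.2), np.int64(39): np.float64(24.0), np.int64(42): np.float64(23.7), np.int64(45): np.float64(23.4), np.int64(48): np.float64(23.1), np.int64(51): np.float64(22.7), np.int64(54): np.float64(22.2), np.int64(57): np.float64(21.7), np.int64(60): np.float64(21.6), np.int64(63): np.float64(21.7), np.int64(66): np.float64(22.0), np.int64(69): np.float64(22.4), np.int64(72): np.float64(22.7)
[... 1000 characters left out ...]
.float64(23.8), np.int64(168): np.float64(23.5), np.int64(171): np.float64(23.1), np.int64(174): np.float64(22.7), np.int64(177): np.float64(22.1)}
131 ((0.4900433421134949, -0.08817524462938309), 0.024329738691449165)
94 ((0.5575729012489319, 0.13298465311527252), 0.013702415861189365)
467 ((0.5569078922271729, 0.13325896859169006), 0.07491438835859299)
228 ((0.5576283931732178, 0.13355736434459686), 0.03865424171090126)
106 ((0.6735290288925171, -0.12859366834163666), 0.018911221995949745)
123 ((0.7063533067703247, 0.09153561294078827), 0.01966426521539688)
84 ((0.710702657699585, 0.2516480088233948), 0.014895880594849586)
155 ((0.6937065124511719, 0.3329426050186157), 0.02444237470626831)
```

View pics/w_nut.png

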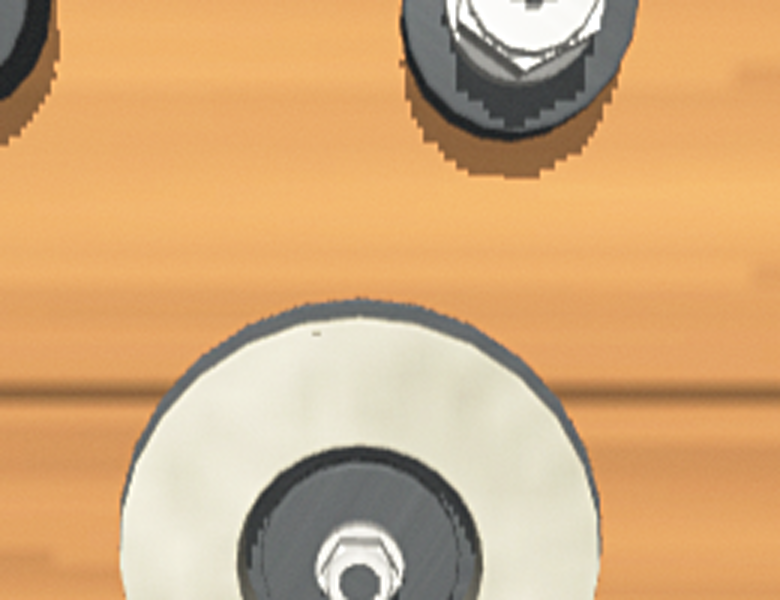

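The wheel's nut is the 21 mm one, with flats at 0, 60 and 120° in the world frame. Its centre reads about (0.5575, 0.133) from the wrist and (0.558, 0.131) from the top camera. To cancel the wrist calibration offset, I'll measure again settled, then again turned by 90°.

```bash
cat > nut.py <<'E'
from h import *
f=cam("wrist");s=f["s"];print("tcp",s["eef_pos"].round(4),"yaw",np.degrees(np.arctan2(s["eef_rot"][1,0],s["eef_rot"][0,0])).round(2),"j6",s["joints"][5].round(3),"j",s["joints"].round(2), "vel",np.abs(s["dq"]).max().round(3))
P=cloud(f); near=(np.hypot(P[...,0]-.558,P[...,1]-.131)<0.03)
m=((P[...,2]>0.036)&(P[...,2]<0.05)&near).astype(np.uint8)
n,l,st,c=cv2.connectedComponentsWithStats(m); i=1+np.argmax(st[1:,4])
cs,_=cv2.findContours((l==i).astype(np.uint8),cv2.RETR_EXTERNAL,cv2.CHAIN_APPROX_NONE)
q=ray(f,cs[0][:,0],0.041)[:,:2]; c,r=cv2.minEnclosingCircle(q.astype(np.float32)); print("nut",np.round(c,4),r, "topz",np.nanmedian(P[...,2][l==i]).round(4))
ang=np.arange(0,180,1); w=np.array([np.ptp(q@[np.cos(np.radians(a)),np.sin(np.radians(a))])*1000 for a in ang]); W=w[:60]+w[60:120]+w[120:]
# phase of 60-deg harmonic
ph=np.angle(np.sum(W*np.exp(1j*np.radians(6*np.arange(60)))))/6; print("corner phase",np.degrees(ph).round(2),"-> flat",(np.degrees(ph)+30).round(2)%60)
m2=((P[...,2]>0.024)&(P[...,2]<0.032)).astype(np.uint8)
cs,_=cv2.findContours(m2,cv2.RETR_CCOMP,cv2.CHAIN_APPROX_NONE)
for c in cs:
    if len(c)>60:
        c_,r=cv2.minEnclosingCircle(ray(f,c[:,0],0.028)[:,:2].astype(np.float32))
        if np.hypot(c_[0]-.558,c_[1]-.131)<.01: print("ring",np.round(c_,4),round(r,4))
E
python3 -m jog '[{"tx":0,"ty":0,"tz":0,"ax":0,"ay":0,"az":0,"hand":0},{"tx":0,"ty":0,"tz":0,"ax":0,"ay":0,"az":0,"hand":0},{"tx":0,"ty":0,"tz":0,"ax":0,"ay":0,"az":0,"hand":0}]'; python3 nut.py
```

```text
time_s: 2.38
eef_pos: [0.5581, 0.1278, 0.1716]
eef_rot: [[1.0, -0.001, 0.003], [-0.001, -1.0, 0.0], [0.003, -0.0, -1.0]]
contact_force: [-0.0, -0.3, 0.1]
finger_gap: 0.496
tcp [0.5581 0.1278 0.1716] yaw -0.08 j6 1.664 j [ 0.09  0.49  1.5  -0.    1.14  1.66] vel 0.007
nut [0.5574 0.1334] 0.012237532995641232 topz 0.043
corner phase 29.9 -> flat 59.9
ring [0.5576 0.1334] 0.0138
ring [0.5569 0.1332] 0.075
ring [0.5575 0.1334] 0.0385
```

```bash
python3 -m jog '[{"tx":0,"ty":0,"tz":0,"ax":0,"ay":0,"az":-0.12,"hand":0},{"tx":0,"ty":0,"tz":0,"ax":0,"ay":0,"az":-0.24,"hand":0},{"tx":0,"ty":0,"tz":0,"ax":0,"ay":0,"az":-0.36,"hand":0},{"tx":0,"ty":0,"tz":0,"ax":0,"ay":0,"az":-0.48,"hand":0},{"tx":0,"ty":0,"tz":0,"ax":0,"ay":0,"az":-0.6,"hand":0},{"tx":0,"ty":0,"tz":0,"ax":0,"ay":0,"az":-0.72,"hand":0},{"tx":0,"ty":0,"tz":0,"ax":0,"ay":0,"az":-0.84,"hand":0},{"tx":0,"ty":0,"tz":0,"ax":0,"ay":0,"az":-0.96,"hand":0}]' >/dev/null;  python3 -m jog '[{"tx":0,"ty":0,"tz":0,"ax":0,"ay":0,"az":-0.12,"hand":0},{"tx":0,"ty":0,"tz":0,"ax":0,"ay":0,"az":-0.24,"hand":0},{"tx":0,"ty":0,"tz":0,"ax":0,"ay":0,"az":-0.36,"hand":0},{"tx":0,"ty":0,"tz":0,"ax":0,"ay":0,"az":-0.48,"hand":0},{"tx":0,"ty":0,"tz":0,"ax":0,"ay":0,"az":-0.6,"hand":0},{"tx":0,"ty":0,"tz":0,"ax":0,"ay":0,"az":-0.61,"hand":0},{"tx":0,"ty":0,"tz":0,"ax":0,"ay":0,"az":-0.61,"hand":0},{"tx":0,"ty":0,"tz":0,"ax":0,"ay":0,"az":-0.61,"hand":0}]'; python3 nut.py
```

```text
time_s: 3.77
eef_pos: [0.5576, 0.1284, 0.1702]
eef_rot: [[0.005, 1.0, 0.001], [1.0, -0.005, -0.0], [-0.0, 0.001, -1.0]]
contact_force: [-0.5, -1.1, 0.1]
finger_gap: 0.5
tcp [0.5576 0.1284 0.1702] yaw 89.73 j6 0.097 j [ 0.09  0.49  1.5  -0.    1.14  0.1 ] vel 0.01
nut [0.5564 0.1337] 0.012335773557424545 topz 0.0431
corner phase 29.08 -> flat 59.08
ring [0.5569 0.1337] 0.014
ring [0.5571 0.1331] 0.075
ring [0.5569 0.1339] 0.0384
```

```bash
python3 -m jog '[{"tx":-37,"ty":-12,"tz":0,"ax":0,"ay":0,"az":0,"hand":0},{"tx":-74,"ty":-24,"tz":0,"ax":0,"ay":0,"az":0,"hand":0},{"tx":-111,"ty":-36,"tz":0,"ax":0,"ay":0,"az":0,"hand":0},{"tx":-148,"ty":-48,"tz":0,"ax":0,"ay":0,"az":0,"hand":0},{"tx":-185,"ty":-60,"tz":0,"ax":0,"ay":0,"az":0,"hand":0},{"tx":-222,"ty":-70,"tz":0,"ax":0,"ay":0,"az":0,"hand":0},{"tx":-222,"ty":-70,"tz":0,"ax":0,"ay":0,"az":0,"hand":0},{"tx":-222,"ty":-70,"tz":0,"ax":0,"ay":0,"az":0,"hand":0}]'; cat > sock.py <<'E'
from h import *
f=cam("wrist");s=f["s"];R=s["eef_rot"];yaw=np.degrees(np.arctan2(R[1,0],R[0,0]));print("tcp",s["eef_pos"].round(4),"yaw",yaw.round(2),"j6",s["joints"][5].round(3),"vel",np.abs(s["dq"]).max().round(3))
import sys; save(f,sys.argv[1])
for m,c,a,P in blobs(f,0.070,0.086,60):
    cs,_=cv2.findContours(m.astype(np.uint8),cv2.RETR_EXTERNAL,cv2.CHAIN_APPROX_NONE)
    q=ray(f,cs[0][:,0],0.078)
    (cx,cy),(w,h),ang=cv2.minAreaRect((q[:,:2]*1000).astype(np.float32))
    e=R@[0.00055,-0.00015,0]
    cc=np.array([cx/1000-e[0],cy/1000-e[1],s["eef_pos"][2]])
    da=(ang-yaw+45)%90-45
    print("px",c.round(0),a,"xy",cc[:2].round(4),"wh",round(w,1),round(h,1),"ang%90",round(ang%90,1),"| tool shift mm",(R.T@(cc-s["eef_pos"])*1000).round(1),"az",round(-np.radians(da),3),"topz",np.median(P[:,2]).round(4),f["frame"][m].mean(0).round(0))
E
python3 sock.py wB
```

```text
time_s: 4.48
eef_pos: [0.487, -0.0952, 0.17]
eef_rot: [[0.007, 1.0, 0.001], [1.0, -0.007, -0.0], [-0.0, 0.001, -1.0]]
contact_force: [0.5, 1.2, 0.0]
finger_gap: 0.502
tcp [ 0.487  -0.0952  0.17  ] yaw 89.6 j6 -0.341 vel 0.062
px [323. 205.] 680 xy [ 0.4872 -0.0926] wh 20.4 22.2 ang%90 19.2 | tool shift mm [ 2.5  0.2 -0. ] az -0.343 topz 0.079 [164. 161. 154.]
px [547. 264.] 650 xy [ 0.6761 -0.1466] wh 21.2 28.2 ang%90 66.9 | tool shift mm [-5.010e+01  1.895e+02  1.000e-01] az 0.395 topz 0.0789 [207. 205. 201.]
px [357. 323.] 480 xy [ 0.5173 -0.2063] wh 23.0 20.8 ang%90 89.5 | tool shift mm [-110.9   31.1    0. ] az 0.002 topz 0.0791 [231. 229. 225.]
```

View pics/wB.png

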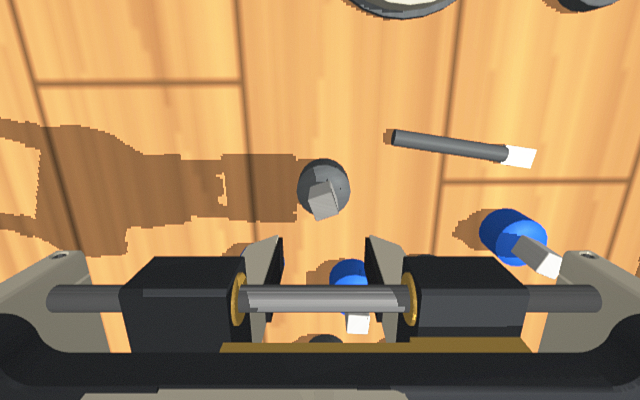

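```bash
sed -i 's/0.070,0.086/0.0765,0.086/' sock.py; python3 -m jog '[{"tx":2,"ty":0,"tz":0,"ax":0,"ay":0,"az":-0.12,"hand":0},{"tx":2,"ty":0,"tz":0,"ax":0,"ay":0,"az":-0.24,"hand":0},{"tx":2,"ty":0,"tz":0,"ax":0,"ay":0,"az":-0.34,"hand":0},{"tx":2,"ty":0,"tz":0,"ax":0,"ay":0,"az":-0.34,"hand":0},{"tx":2,"ty":0,"tz":0,"ax":0,"ay":0,"az":-0.34,"hand":0}]'; python3 sock.py wB2|head -2
```

```text
time_s: 4.95
eef_pos: [0.4876, -0.09, 0.1697]
eef_rot: [[-0.331, 0.944, 0.0], [0.944, 0.331, 0.0], [0.0, 0.0, -1.0]]
contact_force: [-0.3, 0.5, -0.4]
finger_gap: 0.499
tcp [ 0.4876 -0.09    0.1697] yaw 109.33 j6 -0.675 vel 0.011
px [321. 212.] 594 xy [ 0.4872 -0.0934] wh 19.8 19.5 ang%90 19.3 | tool shift mm [-3.  -1.4 -0. ] az 0.001 topz 0.0791 [176. 174. 167.]
```

```bash
python3 -m jog '[{"tx":-3,"ty":-1.4,"tz":25,"ax":0,"ay":0,"az":0,"hand":0},{"tx":-3,"ty":-1.4,"tz":55,"ax":0,"ay":0,"az":0,"hand":0},{"tx":-3,"ty":-1.4,"tz":85,"ax":0,"ay":0,"az":0,"hand":0},{"tx":-3,"ty":-1.4,"tz":108,"ax":0,"ay":0,"az":0,"hand":0},{"tx":-3,"ty":-1.4,"tz":108,"ax":0,"ay":0,"az":0,"hand":0.6},{"tx":-3,"ty":-1.4,"tz":108,"ax":0,"ay":0,"az":0,"hand":1},{"tx":-3,"ty":-1.4,"tz":108,"ax":0,"ay":0,"az":0,"hand":1},{"tx":-3,"ty":-1.4,"tz":108,"ax":0,"ay":0,"az":0,"hand":1}]' 35
```

```text
time_s: 5.67
eef_pos: [0.4875, -0.0947, 0.0627]
eef_rot: [[-0.332, 0.943, 0.001], [0.943, 0.332, -0.001], [-0.001, 0.001, -1.0]]
contact_force: [0.0, 0.2, -0.3]
finger_gap: 0.258
```

```bash
python3 -m jog '[{"tx":0,"ty":0,"tz":0,"ax":0,"ay":0,"az":0,"hand":1},{"tx":0,"ty":0,"tz":0,"ax":0,"ay":0,"az":0,"hand":1}]'; python3 - <<'E'
from h import *
s=arm.state();print(s["eef_pos"],np.degrees(np.arctan2(s["eef_rot"][1,0],s["eef_rot"][0,0])),s["contact_force"],s["finger_gap"]*92)
E
```

```text
time_s: 5.83
eef_pos: [0.4873, -0.0947, 0.0626]
eef_rot: [[-0.332, 0.943, 0.001], [0.943, 0.332, -0.001], [-0.001, 0.001, -1.0]]
contact_force: [-1.3, 0.4, 3.2]
finger_gap: 0.212
[ 0.48731876 -0.09472667  0.0625967 ] 109.4048684300053 [-1.33141636  0.42641742  3.22099213] 19.519917446214446
```

```bash
python3 -m jog '[{"tx":0,"ty":0,"tz":-10,"ax":0,"ay":0,"az":0,"hand":1},{"tx":0,"ty":0,"tz":-30,"ax":0,"ay":0,"az":0,"hand":1},{"tx":10,"ty":7,"tz":-60,"ax":0,"ay":0,"az":-0.03,"hand":1},{"tx":40,"ty":30,"tz":-75,"ax":0,"ay":0,"az":-0.06,"hand":1},{"tx":70,"ty":52,"tz":-75,"ax":0,"ay":0,"az":-0.09,"hand":1},{"tx":100,"ty":74,"tz":-75,"ax":0,"ay":0,"az":-0.12,"hand":1},{"tx":130,"ty":97,"tz":-75,"ax":0,"ay":0,"az":-0.15,"hand":1},{"tx":160,"ty":119,"tz":-75,"ax":0,"ay":0,"az":-0.177,"hand":1}]'; python3 -m jog '[{"tx":20,"ty":15,"tz":0,"ax":0,"ay":0,"az":0,"hand":1},{"tx":30,"ty":23,"tz":0,"ax":0,"ay":0,"az":0,"hand":1},{"tx":30,"ty":23,"tz":0,"ax":0,"ay":0,"az":0,"hand":1},{"tx":30,"ty":23,"tz":0,"ax":0,"ay":0,"az":0,"hand":1}]'; cat > go.py <<'E'
# print state and tool shifts to bring TCP to target with yaw
import sys
from h import *
s=arm.state();R=s["eef_rot"];yaw=np.degrees(np.arctan2(R[1,0],R[0,0]))
print("tcp",(s["eef_pos"]*1000).round(2),"yaw",yaw.round(2),"F",s["contact_force"].round(1),"T",s["torque"].round(2),"gap",(s["finger_gap"]*92).round(1),"j6",s["joints"][5].round(2),"zaxis",R[:,2].round(4))
if len(sys.argv)>1:
    x,y,z,yw=map(float,sys.argv[1:5]); ofs=float(sys.argv[5]) if len(sys.argv)>5 else 0
    c=np.array([x,y,z])/1000-ofs/1000*np.array([np.cos(np.radians(yw)),np.sin(np.radians(yw)),0])
    print("shift",(R.T@(c-s["eef_pos"])*1000).round(2),"az",-np.radians((yw-yaw+180)%360-180).round(4))
E
python3 go.py 557 133.3 140 119.5 1.2
python3 - <<'E'
from h import *
f=cam("wrist");save(f,"held1")
E
```

```text
time_s: 6.5
eef_pos: [0.546, 0.0976, 0.1374]
eef_rot: [[-0.494, 0.869, 0.0], [0.869, 0.494, -0.0], [-0.0, 0.0, -1.0]]
contact_force: [0.5, -0.7, -3.5]
finger_gap: 0.215
time_s: 6.83
eef_pos: [0.5507, 0.1332, 0.1367]
eef_rot: [[-0.495, 0.869, -0.001], [0.869, 0.495, -0.001], [-0.0, -0.001, -1.0]]
contact_force: [-0.1, 0.1, -3.5]
finger_gap: 0.217Traceback (most recent call last):
  File "go.py", line 5, in <module>
    print("tcp",(s["eef_pos"]*1000).round(2),"yaw",yaw.round(2),"F",s["contact_force"].round(1),"T",s["torque"].round(2),"gap",(s["finger_gap"]*92).round(1),"j6",s["joints"][5].round(2),"zaxis",R[:,2].round(4))
                                                                                                                               ^^^^^^^^^^^^^^^^^^^^^^^^^^
AttributeError: 'float' object has no attribute 'round'
```

View pics/held1.png

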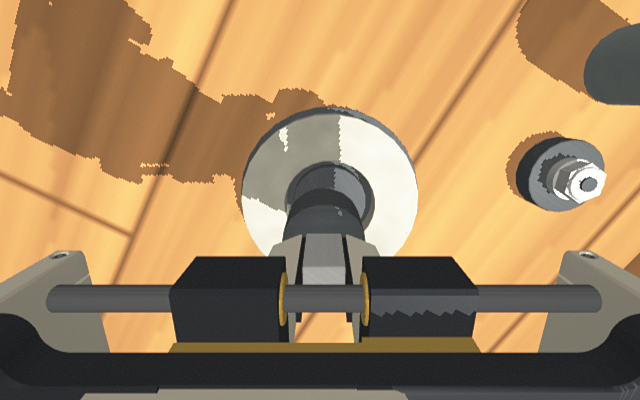

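```bash
sed -i 's/(s\["finger_gap"\]\*92).round(1)/round(s["finger_gap"]*92,1)/' go.py; cat > held.py <<'E'
from h import *
from scipy.optimize import least_squares
f=cam("wrist");s=f["s"];R=s["eef_rot"];P=(cloud(f)-s["eef_pos"])@R*1000
m=(P[...,2]>26)&(P[...,2]<64)&(np.abs(P[...,1])<24)&(P[...,0]>10)&(P[...,0]<35)
m=cv2.erode(m.astype(np.uint8),np.ones((3,3)))>0
Q=P[m];print(m.sum(),"z range",np.percentile(Q[:,2],[1,99]).round(1))
r=least_squares(lambda c:np.hypot(Q[:,0]-c[0],Q[:,1]-c[1])-25,[0,0],loss="soft_l1")
print("axis in tool (raw)",r.x.round(2),"corrected",(r.x-[.55,-.15]).round(2),"rms",np.sqrt(np.mean(r.fun**2)).round(2))
E
python3 held.py;python3 go.py 557 133.3 140 119.5 1.2
```

```text
840 z range [27.8 56.8]
axis in tool (raw) [1.02 0.67] corrected [0.47 0.82] rms 0.2
tcp [550.82 132.02 136.74] yaw 119.51 F [ 0.2 -0.9 -3.3] T [ 0.01 -0.15 -0.04] gap 19.5 j6 -0.41 zaxis [-7.e-04 -7.e-04 -1.e+00]
shift [-3.13  6.   -3.26] az 0.0002
```

```bash
python3 -m jog '[{"tx":-2.8,"ty":5.7,"tz":0,"ax":0,"ay":0,"az":0,"hand":1},{"tx":-2.8,"ty":5.7,"tz":10,"ax":0,"ay":0,"az":0,"hand":1},{"tx":-2.8,"ty":5.7,"tz":20,"ax":0,"ay":0,"az":0,"hand":1},{"tx":-2.8,"ty":5.7,"tz":24,"ax":0,"ay":0,"az":0,"hand":1},{"tx":-2.8,"ty":5.7,"tz":24,"ax":0,"ay":0,"az":0,"hand":1}]';python3 go.py 557 133.3 110 119.5 0.8
```

```text
time_s: 7.35
eef_pos: [0.5563, 0.1331, 0.1106]
eef_rot: [[-0.493, 0.87, -0.004], [0.87, 0.493, -0.001], [0.002, -0.004, -1.0]]
contact_force: [0.5, -0.2, -3.3]
finger_gap: 0.218
tcp [556.27 133.09 110.59] yaw 119.53 F [ 0.5 -0.2 -3.3] T [ 0.01 -0.12  0.03] gap 20.1 j6 -0.41 zaxis [-4.1e-03 -5.0e-04 -1.0e+00]
shift [-0.98  0.74  0.58] az 0.0005
```

```bash
python3 -m jog '[{"tx":-1,"ty":0.7,"tz":0,"ax":0,"ay":0,"az":0,"hand":1},{"tx":-1,"ty":0.7,"tz":0,"ax":0,"ay":0,"az":0,"hand":1},{"tx":-1,"ty":0.7,"tz":1,"ax":0,"ay":0,"az":0,"hand":1},{"tx":-1,"ty":0.7,"tz":2,"ax":0,"ay":0,"az":0,"hand":1},{"tx":-1,"ty":0.7,"tz":3,"ax":0,"ay":0,"az":0,"hand":1},{"tx":-1,"ty":0.7,"tz":4,"ax":0,"ay":0,"az":0,"hand":1},{"tx":-1,"ty":0.7,"tz":5,"ax":0,"ay":0,"az":0,"hand":1},{"tx":-1,"ty":0.7,"tz":5.5,"ax":0,"ay":0,"az":0,"hand":1}]';python3 go.py 557 133.3 110 119.5 0.8
```

```text
time_s: 8.02
eef_pos: [0.5585, 0.1331, 0.107]
eef_rot: [[-0.493, 0.87, -0.0], [0.87, 0.493, -0.0], [-0.0, -0.0, -1.0]]
contact_force: [0.2, -0.3, -3.5]
finger_gap: 0.22
tcp [558.52 133.12 107.05] yaw 119.57 F [ 0.2 -0.3 -3.5] T [-0.03 -0.16 -0.03] gap 20.3 j6 -0.42 zaxis [-2.e-04 -1.e-04 -1.e+00]
shift [ 0.1  -1.24 -2.95] az 0.0012
```

```bash
python3 -m jog '[{"tx":0,"ty":0,"tz":0.5,"ax":0,"ay":0,"az":0,"hand":1},{"tx":0,"ty":0,"tz":1,"ax":0,"ay":0,"az":0,"hand":1},{"tx":0,"ty":0,"tz":1.5,"ax":0,"ay":0,"az":0,"hand":1},{"tx":0,"ty":0,"tz":2,"ax":0,"ay":0,"az":0,"hand":1}]';python3 go.py 557 133.3 110 119.5 0.8
```

```text
time_s: 8.35
eef_pos: [0.5586, 0.1331, 0.1052]
eef_rot: [[-0.493, 0.87, 0.0], [0.87, 0.493, -0.0], [-0.0, 0.0, -1.0]]
contact_force: [0.8, -0.0, -3.8]
finger_gap: 0.213
tcp [558.64 133.11 105.16] yaw 119.57 F [ 0.8 -0.  -3.8] T [ 0.04 -0.21  0.02] gap 19.6 j6 -0.42 zaxis [ 1.e-04 -1.e-04 -1.e+00]
shift [ 0.17 -1.33 -4.84] az 0.0012
```

```bash
python3 -m jog '[{"tx":0.1,"ty":-1.3,"tz":0,"ax":0,"ay":0,"az":0,"hand":1},{"tx":0.1,"ty":-1.3,"tz":0,"ax":0,"ay":0,"az":0,"hand":1},{"tx":0.1,"ty":-1.3,"tz":0.5,"ax":0,"ay":0,"az":0,"hand":1},{"tx":0.1,"ty":-1.3,"tz":1,"ax":0,"ay":0,"az":0,"hand":1},{"tx":0.1,"ty":-1.3,"tz":1.5,"ax":0,"ay":0,"az":0,"hand":1}]';python3 go.py 557 133.3 110 119.5 0.8
```

```text
time_s: 8.77
eef_pos: [0.5575, 0.1325, 0.1037]
eef_rot: [[-0.493, 0.87, 0.0], [0.87, 0.493, -0.0], [-0.0, 0.0, -1.0]]
contact_force: [0.0, 0.2, -3.9]
finger_gap: 0.216
tcp [557.47 132.53 103.66] yaw 119.56 F [ 0.   0.2 -3.9] T [ 0.02 -0.18  0.03] gap 19.8 j6 -0.42 zaxis [ 1.e-04 -1.e-04 -1.e+00]
shift [ 0.1  -0.03 -6.34] az 0.0011
```

```bash
python3 -m jog '[{"tx":0,"ty":0,"tz":0.5,"ax":0,"ay":0,"az":0,"hand":1},{"tx":0,"ty":0,"tz":1,"ax":0,"ay":0,"az":0,"hand":1},{"tx":0,"ty":0,"tz":1.5,"ax":0,"ay":0,"az":0,"hand":1}]';python3 go.py 557 133.3 110 119.5 0.8
```

```text
time_s: 9.02
eef_pos: [0.5574, 0.1325, 0.1021]
eef_rot: [[-0.493, 0.87, -0.0], [0.87, 0.493, -0.0], [-0.0, -0.0, -1.0]]
contact_force: [-0.8, -0.2, -2.8]
finger_gap: 0.211
tcp [557.43 132.52 102.09] yaw 119.57 F [-0.8 -0.2 -2.8] T [-0.03 -0.16 -0.01] gap 19.4 j6 -0.42 zaxis [-1.e-04 -1.e-04 -1.e+00]
shift [ 0.09  0.01 -7.91] az 0.0012
```

```bash
python3 -m jog '[{"tx":0,"ty":0,"tz":0.7,"ax":0,"ay":0,"az":0,"hand":1},{"tx":0,"ty":0,"tz":1.4,"ax":0,"ay":0,"az":0,"hand":1},{"tx":0,"ty":0,"tz":2,"ax":0,"ay":0,"az":0,"hand":1},{"tx":0,"ty":0,"tz":2.5,"ax":0,"ay":0,"az":0,"hand":1}]';python3 go.py 557 133.3 110 119.5 0.8
```

```text
time_s: 9.35
eef_pos: [0.5574, 0.1325, 0.0996]
eef_rot: [[-0.493, 0.87, -0.0], [0.87, 0.493, -0.0], [-0.0, -0.0, -1.0]]
contact_force: [0.1, 0.2, -3.8]
finger_gap: 0.218
tcp [557.44 132.52  99.59] yaw 119.56 F [ 0.1  0.2 -3.8] T [-0.02 -0.19  0.  ] gap 20.0 j6 -0.42 zaxis [-0.e+00 -1.e-04 -1.e+00]
shift [  0.09  -0.   -10.41] az 0.0011
```

```bash
python3 -m jog '[{"tx":0,"ty":0,"tz":1,"ax":0,"ay":0,"az":0,"hand":1},{"tx":0,"ty":0,"tz":2,"ax":0,"ay":0,"az":0,"hand":1},{"tx":0,"ty":0,"tz":3,"ax":0,"ay":0,"az":0,"hand":1},{"tx":0,"ty":0,"tz":4,"ax":0,"ay":0,"az":0,"hand":1},{"tx":0,"ty":0,"tz":5,"ax":0,"ay":0,"az":0,"hand":1},{"tx":0,"ty":0,"tz":6,"ax":0,"ay":0,"az":0,"hand":1},{"tx":0,"ty":0,"tz":7,"ax":0,"ay":0,"az":0,"hand":1}]';python3 go.py 557 133.3 110 119.5 0.8
```

```text
time_s: 9.93
eef_pos: [0.5575, 0.1325, 0.0926]
eef_rot: [[-0.493, 0.87, 0.0], [0.87, 0.493, -0.0], [-0.0, -0.0, -1.0]]
contact_force: [-0.0, 0.4, -3.7]
finger_gap: 0.215
tcp [557.45 132.54  92.58] yaw 119.56 F [-0.   0.4 -3.7] T [-0.02 -0.14  0.01] gap 19.8 j6 -0.42 zaxis [ 0.e+00 -1.e-04 -1.e+00]
shift [  0.08  -0.02 -17.42] az 0.0011
```

```bash
python3 -m jog '[{"tx":0,"ty":0,"tz":0.5,"ax":0,"ay":0,"az":0,"hand":1},{"tx":0,"ty":0,"tz":1,"ax":0,"ay":0,"az":0,"hand":1},{"tx":0,"ty":0,"tz":1.5,"ax":0,"ay":0,"az":0,"hand":1},{"tx":0,"ty":0,"tz":1.8,"ax":0,"ay":0,"az":0,"hand":1}]';python3 go.py
```

```text
time_s: 10.27
eef_pos: [0.5574, 0.1325, 0.0908]
eef_rot: [[-0.493, 0.87, -0.0], [0.87, 0.493, -0.0], [-0.0, -0.0, -1.0]]
contact_force: [-0.2, 0.9, -3.5]
finger_gap: 0.215
tcp [557.43 132.52  90.82] yaw 119.56 F [-0.2  0.9 -3.5] T [-0.   -0.11 -0.01] gap 19.7 j6 -0.42 zaxis [-0.e+00 -1.e-04 -1.e+00]
```

```bash
python3 -m jog '[{"tx":0,"ty":0,"tz":0.4,"ax":0,"ay":0,"az":0,"hand":1},{"tx":0,"ty":0,"tz":0.8,"ax":0,"ay":0,"az":0,"hand":1}]';python3 go.py
```

```text
time_s: 10.43
eef_pos: [0.5575, 0.1325, 0.0901]
eef_rot: [[-0.493, 0.87, 0.0], [0.87, 0.493, -0.0], [-0.0, 0.0, -1.0]]
contact_force: [-0.5, -0.6, -3.2]
finger_gap: 0.217
tcp [557.46 132.53  90.09] yaw 119.56 F [-0.5 -0.6 -3.2] T [-0.01 -0.13  0.03] gap 20.0 j6 -0.42 zaxis [ 1.e-04 -1.e-04 -1.e+00]
```

```bash
python3 -m jog '[{"tx":0,"ty":0,"tz":0.4,"ax":0,"ay":0,"az":0,"hand":1},{"tx":0,"ty":0,"tz":0.8,"ax":0,"ay":0,"az":0,"hand":1}]';python3 go.py
```

```text
time_s: 10.6
eef_pos: [0.5575, 0.1325, 0.0893]
eef_rot: [[-0.493, 0.87, 0.0], [0.87, 0.493, -0.0], [-0.0, -0.0, -1.0]]
contact_force: [0.1, 0.6, -4.0]
finger_gap: 0.218
tcp [557.45 132.54  89.26] yaw 119.57 F [ 0.1  0.6 -4. ] T [-0.05 -0.15  0.01] gap 20.1 j6 -0.42 zaxis [ 1.e-04 -1.e-04 -1.e+00]
```

```bash
python3 -m jog '[{"tx":0,"ty":0,"tz":0.5,"ax":0,"ay":0,"az":0,"hand":1},{"tx":0,"ty":0,"tz":1,"ax":0,"ay":0,"az":0,"hand":1}]';python3 go.py
```

```text
time_s: 10.77
eef_pos: [0.5575, 0.1325, 0.0883]
eef_rot: [[-0.493, 0.87, 0.0], [0.87, 0.493, -0.0], [-0.0, -0.0, -1.0]]
contact_force: [-0.6, 0.2, -4.0]
finger_gap: 0.214
tcp [557.46 132.52  88.26] yaw 119.56 F [-0.6  0.2 -4. ] T [ 0.01 -0.14 -0.01] gap 19.7 j6 -0.42 zaxis [ 1.e-04 -1.e-04 -1.e+00]
```

```bash
python3 -m jog '[{"tx":0,"ty":0,"tz":0.5,"ax":0,"ay":0,"az":0,"hand":1},{"tx":0,"ty":0,"tz":1,"ax":0,"ay":0,"az":0,"hand":1},{"tx":0,"ty":0,"tz":1.5,"ax":0,"ay":0,"az":0,"hand":1}]';python3 go.py
```

```text
time_s: 11.02
eef_pos: [0.5574, 0.1325, 0.0867]
eef_rot: [[-0.493, 0.87, -0.0], [0.87, 0.493, -0.0], [-0.0, -0.0, -1.0]]
contact_force: [1.0, 0.2, -3.6]
finger_gap: 0.214
tcp [557.43 132.54  86.72] yaw 119.57 F [ 1.   0.2 -3.6] T [ 0.01 -0.14  0.03] gap 19.7 j6 -0.42 zaxis [-0.e+00 -1.e-04 -1.e+00]
```

Socket B's mouth reached 24 mm, below the collar at 28 mm, with no contact. It is too large, so it goes back where it stood.

```bash
python3 -m jog '[{"tx":0,"ty":0,"tz":-8,"ax":0,"ay":0,"az":0,"hand":1},{"tx":0,"ty":0,"tz":-22,"ax":0,"ay":0,"az":0,"hand":1},{"tx":0,"ty":0,"tz":-45,"ax":0,"ay":0,"az":0,"hand":1},{"tx":-10,"ty":-10,"tz":-58,"ax":0,"ay":0,"az":0,"hand":1},{"tx":-36,"ty":-38,"tz":-58,"ax":0,"ay":0,"az":0,"hand":1},{"tx":-64,"ty":-68,"tz":-58,"ax":0,"ay":0,"az":0,"hand":1},{"tx":-92,"ty":-98,"tz":-58,"ax":0,"ay":0,"az":0,"hand":1},{"tx":-120,"ty":-128,"tz":-58,"ax":0,"ay":0,"az":0,"hand":1}]'; python3 -m jog '[{"tx":-25,"ty":-26,"tz":0,"ax":0,"ay":0,"az":0,"hand":1},{"tx":-43,"ty":-45,"tz":10,"ax":0,"ay":0,"az":0,"hand":1},{"tx":-43,"ty":-45,"tz":30,"ax":0,"ay":0,"az":0,"hand":1},{"tx":-43,"ty":-45,"tz":50,"ax":0,"ay":0,"az":0,"hand":1},{"tx":-43,"ty":-45,"tz":68,"ax":0,"ay":0,"az":0,"hand":1},{"tx":-43,"ty":-45,"tz":70,"ax":0,"ay":0,"az":0,"hand":1}]';python3 go.py 487.3 -94.7 62.6 119.5
```

```text
time_s: 11.68
eef_pos: [0.5047, -0.0363, 0.1457]
eef_rot: [[-0.494, 0.869, 0.001], [0.869, 0.494, -0.0], [-0.001, 0.001, -1.0]]
contact_force: [1.2, -0.7, -3.7]
finger_gap: 0.216
time_s: 12.18
eef_pos: [0.4858, -0.0944, 0.0728]
eef_rot: [[-0.493, 0.87, -0.004], [0.87, 0.493, 0.001], [0.003, -0.003, -1.0]]
contact_force: [-0.5, 0.2, -3.8]
finger_gap: 0.216
tcp [485.78 -94.43  72.84] yaw 119.52 F [-0.5  0.2 -3.8] T [ 0.04 -0.03  0.03] gap 19.8 j6 -0.86 zaxis [-0.0042  0.0014 -1.    ]
shift [-1.02  1.22 10.23] az 0.0004
```

```bash
python3 -m jog '[{"tx":0,"ty":0,"tz":3,"ax":0,"ay":0,"az":0,"hand":1},{"tx":0,"ty":0,"tz":6,"ax":0,"ay":0,"az":0,"hand":1},{"tx":0,"ty":0,"tz":8,"ax":0,"ay":0,"az":0,"hand":1},{"tx":0,"ty":0,"tz":9,"ax":0,"ay":0,"az":0,"hand":1},{"tx":0,"ty":0,"tz":9.5,"ax":0,"ay":0,"az":0,"hand":1}]';python3 go.py 487.3 -94.7 62.6 119.5
```

```text
time_s: 12.6
eef_pos: [0.4878, -0.0946, 0.0659]
eef_rot: [[-0.494, 0.87, 0.001], [0.87, 0.494, -0.001], [-0.001, 0.001, -1.0]]
contact_force: [-0.1, -0.1, -3.6]
finger_gap: 0.218
tcp [487.79 -94.58  65.85] yaw 119.58 F [-0.1 -0.1 -3.6] T [ 0.   -0.15  0.02] gap 20.1 j6 -0.86 zaxis [ 1.1e-03 -5.0e-04 -1.0e+00]
shift [ 0.14 -0.49  3.25] az 0.0015
```

```bash
python3 -m jog '[{"tx":0,"ty":0,"tz":1,"ax":0,"ay":0,"az":0,"hand":1},{"tx":0,"ty":0,"tz":2,"ax":0,"ay":0,"az":0,"hand":1},{"tx":0,"ty":0,"tz":2.7,"ax":0,"ay":0,"az":0,"hand":1},{"tx":0,"ty":0,"tz":3,"ax":0,"ay":0,"az":0,"hand":1}]';python3 go.py
```

```text
time_s: 12.93
eef_pos: [0.4875, -0.0946, 0.0626]
eef_rot: [[-0.493, 0.87, 0.0], [0.87, 0.493, -0.0], [-0.0, 0.0, -1.0]]
contact_force: [-1.3, 0.2, 2.6]
finger_gap: 0.217
tcp [487.47 -94.6   62.6 ] yaw 119.56 F [-1.3  0.2  2.6] T [0.13 0.12 0.06] gap 19.9 j6 -0.86 zaxis [ 3.e-04 -2.e-04 -1.e+00]
```

```bash
python3 -m jog '[{"tx":0,"ty":0,"tz":0,"ax":0,"ay":0,"az":0,"hand":0.4},{"tx":0,"ty":0,"tz":0,"ax":0,"ay":0,"az":0,"hand":0},{"tx":0,"ty":0,"tz":-5,"ax":0,"ay":0,"az":0,"hand":0},{"tx":0,"ty":0,"tz":-40,"ax":0,"ay":0,"az":0,"hand":0},{"tx":0,"ty":0,"tz":-75,"ax":0,"ay":0,"az":0,"hand":0},{"tx":-30,"ty":10,"tz":-107,"ax":0,"ay":0,"az":0,"hand":0},{"tx":-68,"ty":22,"tz":-107,"ax":0,"ay":0,"az":0,"hand":0},{"tx":-106,"ty":34,"tz":-107,"ax":0,"ay":0,"az":0,"hand":0}]'; python3 -m jog '[{"tx":-38,"ty":11,"tz":0,"ax":0,"ay":0,"az":0,"hand":0},{"tx":-43,"ty":12,"tz":0,"ax":0,"ay":0,"az":0,"hand":0},{"tx":-43,"ty":12,"tz":0,"ax":0,"ay":0,"az":0,"hand":0},{"tx":-43,"ty":12,"tz":0,"ax":0,"ay":0,"az":0,"hand":0}]'; python3 sock.py wA
```

```text
time_s: 13.6
eef_pos: [0.5715, -0.1711, 0.1735]
eef_rot: [[-0.494, 0.869, 0.006], [0.869, 0.494, -0.003], [-0.006, 0.004, -1.0]]
contact_force: [1.2, 0.5, -0.6]
finger_gap: 0.499
time_s: 13.93
eef_pos: [0.6002, -0.2011, 0.1689]
eef_rot: [[-0.493, 0.87, -0.001], [0.87, 0.493, 0.001], [0.001, -0.001, -1.0]]
contact_force: [-0.2, -0.1, -0.3]
finger_gap: 0.499
tcp [ 0.6002 -0.2011  0.1689] yaw 119.54 j6 -0.96 vel 0.032
px [254.   4.] 276 xy [ 0.492  -0.1003] wh 20.0 5.1 ang%90 29.5 | tool shift mm [141.1 -44.5   0.2] az 0.001 topz 0.0789 [238. 237. 235.]
px [105.  67.] 953 xy [ 0.4195 -0.1851] wh 21.5 20.8 ang%90 53.4 | tool shift mm [ 103.  -149.3    0.3] az -0.416 topz 0.0789 [170. 168. 162.]
px [224. 163.] 697 xy [ 0.5181 -0.2064] wh 20.4 20.1 ang%90 85.5 | tool shift mm [ 35.9 -74.    0.1] az 0.593 topz 0.0791 [179. 176. 168.]
px [443. 200.] 642 xy [ 0.679  -0.1482] wh 20.0 21.4 ang%90 67.0 | tool shift mm [ 7.2 94.6 -0.1] az -0.653 topz 0.0791 [246. 246. 245.]
px [323. 209.] 609 xy [ 0.6006 -0.2014] wh 20.0 20.3 ang%90 3.9 | tool shift mm [-0.4  0.2 -0. ] az 0.448 topz 0.0791 [227. 226. 222.]
px [141. 252.] 521 xy [ 0.4887 -0.3087] wh 20.4 21.5 ang%90 10.6 | tool shift mm [-3.86e+01 -1.50e+02  1.00e-01] az 0.33 topz 0.0791 [246. 246. 244.]
```

View pics/wA.png

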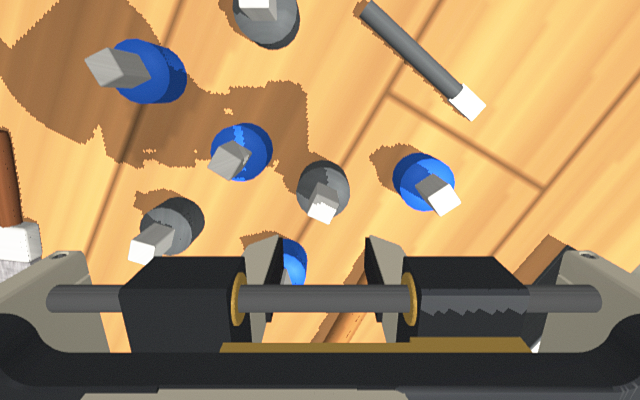

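```bash
python3 -m jog '[{"tx":-0.4,"ty":0.2,"tz":0,"ax":0,"ay":0,"az":0.12,"hand":0},{"tx":-0.4,"ty":0.2,"tz":0,"ax":0,"ay":0,"az":0.24,"hand":0},{"tx":-0.4,"ty":0.2,"tz":0,"ax":0,"ay":0,"az":0.36,"hand":0},{"tx":-0.4,"ty":0.2,"tz":20,"ax":0,"ay":0,"az":0.448,"hand":0},{"tx":-0.4,"ty":0.2,"tz":40,"ax":0,"ay":0,"az":0.448,"hand":0},{"tx":-0.4,"ty":0.2,"tz":40,"ax":0,"ay":0,"az":0.448,"hand":0},{"tx":-0.4,"ty":0.2,"tz":40,"ax":0,"ay":0,"az":0.448,"hand":0}]'; python3 sock.py wA2
```

```text
time_s: 14.57
eef_pos: [0.6002, -0.2005, 0.1292]
eef_rot: [[-0.069, 0.998, -0.002], [0.998, 0.069, 0.001], [0.001, -0.002, -1.0]]
contact_force: [0.5, -0.6, 0.6]
finger_gap: 0.501
tcp [ 0.6002 -0.2005  0.1292] yaw 93.98 j6 -0.513 vel 0.048
px [135.  40.] 1476 xy [ 0.4883 -0.0938] wh 20.9 20.8 ang%90 29.5 | tool shift mm [ 114.2 -104.2    0.4] az -0.446 topz 0.0789 [246. 245. 242.]
px [455. 160.] 1049 xy [ 0.6787 -0.1482] wh 19.9 21.1 ang%90 66.7 | tool shift mm [46.7 81.9 -0.1] az 0.476 topz 0.0791 [246. 246. 245.]
px [ 43. 189.] 1006 xy [ 0.4193 -0.185 ] wh 21.7 20.9 ang%90 52.8 | tool shift mm [  27.9 -179.5    0.4] az 0.719 topz 0.0789 [168. 166. 160.]
px [200. 229.] 847 xy [ 0.5184 -0.2063] wh 21.1 20.1 ang%90 86.1 | tool shift mm [ -0.1 -82.1   0.2] az 0.137 topz 0.079 [175. 172. 165.]
px [323. 230.] 837 xy [ 0.6001 -0.2013] wh 19.6 20.4 ang%90 4.0 | tool shift mm [-0.8 -0.2 -0. ] az 0.0 topz 0.0791 [177. 173. 166.]
px [321. 338.] 207 xy [ 0.604  -0.2882] wh 22.8 11.1 ang%90 4.0 | tool shift mm [-87.8  -2.3  -0.1] az -0.0 topz 0.0787 [227. 226. 223.]
```

```bash
python3 -m jog '[{"tx":-0.8,"ty":-0.2,"tz":25,"ax":0,"ay":0,"az":0,"hand":0},{"tx":-0.8,"ty":-0.2,"tz":50,"ax":0,"ay":0,"az":0,"hand":0},{"tx":-0.8,"ty":-0.2,"tz":66,"ax":0,"ay":0,"az":0,"hand":0},{"tx":-0.8,"ty":-0.2,"tz":66,"ax":0,"ay":0,"az":0,"hand":0.2},{"tx":-0.8,"ty":-0.2,"tz":66,"ax":0,"ay":0,"az":0,"hand":0.7},{"tx":-0.8,"ty":-0.2,"tz":66,"ax":0,"ay":0,"az":0,"hand":1},{"tx":-0.8,"ty":-0.2,"tz":66,"ax":0,"ay":0,"az":0,"hand":1},{"tx":-0.8,"ty":-0.2,"tz":66,"ax":0,"ay":0,"az":0,"hand":1}]' 35 ; python3 -m jog '[{"tx":0,"ty":0,"tz":0,"ax":0,"ay":0,"az":0,"hand":1},{"tx":0,"ty":0,"tz":0,"ax":0,"ay":0,"az":0,"hand":1}]'>/dev/null; python3 go.py 557 133.3 140 89.5 0.5
```

```text
time_s: 15.28
eef_pos: [0.6018, -0.2029, 0.0651]
eef_rot: [[-0.068, 0.998, 0.002], [0.998, 0.068, -0.001], [-0.001, 0.002, -1.0]]
contact_force: [-1.4, -0.0, 2.9]
finger_gap: 0.217
tcp [ 601.74 -202.97   65.1 ] yaw 93.9 F [-1.4  0.2  6. ] T [-0.    0.35 -0.02] gap 19.8 j6 -0.51 zaxis [ 0.0021 -0.0013 -1.    ]
shift [337.93 -21.67 -75.42] az 0.0767
```

```bash
python3 -m jog '[{"tx":0,"ty":0,"tz":-10,"ax":0,"ay":0,"az":0,"hand":1},{"tx":0,"ty":0,"tz":-35,"ax":0,"ay":0,"az":0,"hand":1},{"tx":10,"ty":-1,"tz":-65,"ax":0,"ay":0,"az":0.02,"hand":1},{"tx":45,"ty":-3,"tz":-75,"ax":0,"ay":0,"az":0.04,"hand":1},{"tx":85,"ty":-6,"tz":-75,"ax":0,"ay":0,"az":0.077,"hand":1},{"tx":125,"ty":-8,"tz":-75,"ax":0,"ay":0,"az":0.077,"hand":1},{"tx":165,"ty":-11,"tz":-75,"ax":0,"ay":0,"az":0.077,"hand":1},{"tx":205,"ty":-13,"tz":-75,"ax":0,"ay":0,"az":0.077,"hand":1}]' >/dev/null;python3 -m jog '[{"tx":38,"ty":-5,"tz":0,"ax":0,"ay":0,"az":0,"hand":1},{"tx":76,"ty":-11,"tz":0,"ax":0,"ay":0,"az":0,"hand":1},{"tx":110,"ty":-16,"tz":0,"ax":0,"ay":0,"az":0,"hand":1},{"tx":130,"ty":-18,"tz":0,"ax":0,"ay":0,"az":0,"hand":1},{"tx":130,"ty":-18,"tz":0,"ax":0,"ay":0,"az":0,"hand":1},{"tx":130,"ty":-18,"tz":0,"ax":0,"ay":0,"az":0,"hand":1},{"tx":130,"ty":-18,"tz":0,"ax":0,"ay":0,"az":0,"hand":1}]'; python3 held.py; python3 go.py 557 133.3 115 89.5 1.3
```

```text
time_s: 16.7
eef_pos: [0.5574, 0.1309, 0.1385]
eef_rot: [[0.009, 1.0, 0.0], [1.0, -0.009, -0.0], [-0.0, 0.0, -1.0]]
contact_force: [0.2, -0.1, -3.0]
finger_gap: 0.217
1416 z range [26.3 59.7]
axis in tool (raw) [1.26 0.28] corrected [0.71 0.43] rms 1.05
tcp [557.55 130.39 138.4 ] yaw 89.44 F [-0.1  0.8 -2.9] T [-0.09 -0.09 -0.01] gap 19.7 j6 0.11 zaxis [ 0.e+00 -4.e-04 -1.e+00]
shift [ 1.61 -0.58 23.4 ] az -0.001
```

```bash
python3 -m jog '[{"tx":1.7,"ty":-0.6,"tz":10,"ax":0,"ay":0,"az":0,"hand":1},{"tx":1.7,"ty":-0.6,"tz":18,"ax":0,"ay":0,"az":0,"hand":1},{"tx":1.7,"ty":-0.6,"tz":24,"ax":0,"ay":0,"az":0,"hand":1},{"tx":1.7,"ty":-0.6,"tz":26,"ax":0,"ay":0,"az":0,"hand":1},{"tx":1.7,"ty":-0.6,"tz":27,"ax":0,"ay":0,"az":0,"hand":1},{"tx":1.7,"ty":-0.6,"tz":27,"ax":0,"ay":0,"az":0,"hand":1},{"tx":1.7,"ty":-0.6,"tz":27,"ax":0,"ay":0,"az":0,"hand":1}]';python3 go.py 557 133.3 107 89.5 1.1
```

```text
time_s: 17.33
eef_pos: [0.557, 0.1329, 0.1114]
eef_rot: [[0.009, 1.0, 0.0], [1.0, -0.009, -0.0], [-0.0, 0.0, -1.0]]
contact_force: [-0.8, -0.7, -3.7]
finger_gap: 0.217
tcp [557.01 132.88 111.37] yaw 89.48 F [-0.8 -0.7 -3.7] T [-0.05 -0.11  0.03] gap 20.0 j6 0.11 zaxis [ 3.e-04 -1.e-04 -1.e+00]
shift [-0.68 -0.02  4.37] az -0.0004
```

Mouth is at about 46 mm, so I'll go slowly from here.

```bash
python3 -m jog '[{"tx":-0.7,"ty":0,"tz":1,"ax":0,"ay":0,"az":0,"hand":1},{"tx":-0.7,"ty":0,"tz":2,"ax":0,"ay":0,"az":0,"hand":1},{"tx":-0.7,"ty":0,"tz":3,"ax":0,"ay":0,"az":0,"hand":1},{"tx":-0.7,"ty":0,"tz":3.5,"ax":0,"ay":0,"az":0,"hand":1},{"tx":-0.7,"ty":0,"tz":4,"ax":0,"ay":0,"az":0,"hand":1}]';python3 go.py 557 133.3 107 89.5 1.1
```

```text
time_s: 17.75
eef_pos: [0.5568, 0.1323, 0.1073]
eef_rot: [[0.009, 1.0, -0.0], [1.0, -0.009, -0.0], [-0.0, -0.0, -1.0]]
contact_force: [-0.7, -0.5, -4.2]
finger_gap: 0.216
tcp [556.79 132.25 107.25] yaw 89.49 F [-0.7 -0.5 -4.2] T [-0.07 -0.07 -0.04] gap 19.9 j6 0.11 zaxis [-0.e+00 -1.e-04 -1.e+00]
shift [-0.05  0.2   0.25] az -0.0002
```

```bash
python3 -m jog '[{"tx":0,"ty":0,"tz":0.4,"ax":0,"ay":0,"az":0,"hand":1},{"tx":0,"ty":0,"tz":0.8,"ax":0,"ay":0,"az":0,"hand":1}]';python3 go.py
```

```text
time_s: 17.92
eef_pos: [0.5568, 0.1323, 0.1065]
eef_rot: [[0.009, 1.0, -0.0], [1.0, -0.009, -0.0], [-0.0, -0.0, -1.0]]
contact_force: [0.7, -0.6, -4.2]
finger_gap: 0.215
tcp [556.81 132.27 106.45] yaw 89.49 F [ 0.7 -0.6 -4.2] T [-0.03 -0.08 -0.01] gap 19.8 j6 0.11 zaxis [-0.e+00 -1.e-04 -1.e+00]
```

```bash
python3 -m jog '[{"tx":0,"ty":0,"tz":0.4,"ax":0,"ay":0,"az":0,"hand":1},{"tx":0,"ty":0,"tz":0.8,"ax":0,"ay":0,"az":0,"hand":1}]';python3 go.py
```

```text
time_s: 18.08
eef_pos: [0.5568, 0.1323, 0.1057]
eef_rot: [[0.009, 1.0, 0.0], [1.0, -0.009, -0.0], [-0.0, 0.0, -1.0]]
contact_force: [-0.4, 0.4, -4.4]
finger_gap: 0.213
tcp [556.84 132.27 105.68] yaw 89.48 F [-0.4  0.4 -4.4] T [-0.   -0.16 -0.  ] gap 19.6 j6 0.11 zaxis [ 1.e-04 -1.e-04 -1.e+00]
```

```bash
python3 -m jog '[{"tx":0,"ty":0,"tz":0.4,"ax":0,"ay":0,"az":0,"hand":1},{"tx":0,"ty":0,"tz":0.8,"ax":0,"ay":0,"az":0,"hand":1}]';python3 go.py
```

```text
time_s: 18.25
eef_pos: [0.5568, 0.1322, 0.1048]
eef_rot: [[0.009, 1.0, 0.0], [1.0, -0.009, -0.0], [-0.0, 0.0, -1.0]]
contact_force: [0.1, -0.3, -2.9]
finger_gap: 0.215
tcp [556.82 132.25 104.85] yaw 89.48 F [ 0.1 -0.3 -2.9] T [-0.02 -0.14 -0.02] gap 19.8 j6 0.11 zaxis [ 0.e+00 -1.e-04 -1.e+00]
```

```bash
python3 -m jog '[{"tx":0,"ty":0,"tz":0.5,"ax":0,"ay":0,"az":0,"hand":1},{"tx":0,"ty":0,"tz":1,"ax":0,"ay":0,"az":0,"hand":1},{"tx":0,"ty":0,"tz":1.5,"ax":0,"ay":0,"az":0,"hand":1}]';python3 go.py
```

```text
time_s: 18.5
eef_pos: [0.5568, 0.1322, 0.1033]
eef_rot: [[0.009, 1.0, -0.0], [1.0, -0.009, -0.0], [-0.0, -0.0, -1.0]]
contact_force: [0.2, 0.6, -4.8]
finger_gap: 0.216
tcp [556.8  132.25 103.33] yaw 89.49 F [ 0.2  0.6 -4.8] T [-0.04 -0.1   0.01] gap 19.9 j6 0.11 zaxis [-0.e+00 -1.e-04 -1.e+00]
```

```bash
python3 -m jog '[{"tx":0,"ty":0,"tz":0.5,"ax":0,"ay":0,"az":0,"hand":1},{"tx":0,"ty":0,"tz":1,"ax":0,"ay":0,"az":0,"hand":1},{"tx":0,"ty":0,"tz":1.5,"ax":0,"ay":0,"az":0,"hand":1}]';python3 go.py
```

```text
time_s: 18.75
eef_pos: [0.5568, 0.1322, 0.1018]
eef_rot: [[0.009, 1.0, -0.0], [1.0, -0.009, -0.0], [-0.0, -0.0, -1.0]]
contact_force: [-0.0, -0.2, -4.3]
finger_gap: 0.216
tcp [556.83 132.21 101.82] yaw 89.48 F [-0.  -0.2 -4.3] T [-0.   -0.02  0.03] gap 19.9 j6 0.11 zaxis [-0.e+00 -1.e-04 -1.e+00]
```

```bash
python3 -m jog '[{"tx":0,"ty":0,"tz":0.7,"ax":0,"ay":0,"az":0,"hand":1},{"tx":0,"ty":0,"tz":1.5,"ax":0,"ay":0,"az":0,"hand":1},{"tx":0,"ty":0,"tz":2.2,"ax":0,"ay":0,"az":0,"hand":1},{"tx":0,"ty":0,"tz":3,"ax":0,"ay":0,"az":0,"hand":1},{"tx":0,"ty":0,"tz":4,"ax":0,"ay":0,"az":0,"hand":1}]';python3 go.py
```

```text
time_s: 19.17
eef_pos: [0.5568, 0.1323, 0.0978]
eef_rot: [[0.009, 1.0, 0.0], [1.0, -0.009, -0.0], [-0.0, 0.0, -1.0]]
contact_force: [-0.6, 0.3, -3.1]
finger_gap: 0.212
tcp [556.84 132.26  97.84] yaw 89.48 F [-0.6  0.3 -3.1] T [-0.   -0.1   0.02] gap 19.5 j6 0.11 zaxis [ 1.e-04 -1.e-04 -1.e+00]
```

```bash
python3 -m jog '[{"tx":0,"ty":0,"tz":0.7,"ax":0,"ay":0,"az":0,"hand":1},{"tx":0,"ty":0,"tz":1.5,"ax":0,"ay":0,"az":0,"hand":1},{"tx":0,"ty":0,"tz":2.2,"ax":0,"ay":0,"az":0,"hand":1},{"tx":0,"ty":0,"tz":3,"ax":0,"ay":0,"az":0,"hand":1}]';python3 go.py
```

```text
time_s: 19.5
eef_pos: [0.5569, 0.1322, 0.0948]
eef_rot: [[0.009, 1.0, 0.0], [1.0, -0.009, -0.0], [-0.0, 0.0, -1.0]]
contact_force: [-0.3, -0.0, -3.3]
finger_gap: 0.218
tcp [556.86 132.23  94.83] yaw 89.48 F [-0.3 -0.  -3.3] T [-0.04 -0.08 -0.03] gap 20.1 j6 0.11 zaxis [ 1.e-04 -1.e-04 -1.e+00]
```

```bash
python3 -m jog '[{"tx":0,"ty":0,"tz":0.4,"ax":0,"ay":0,"az":0,"hand":1},{"tx":0,"ty":0,"tz":0.8,"ax":0,"ay":0,"az":0,"hand":1}]';python3 go.py
```

```text
time_s: 19.67
eef_pos: [0.5568, 0.1322, 0.094]
eef_rot: [[0.009, 1.0, -0.0], [1.0, -0.009, -0.0], [-0.0, -0.0, -1.0]]
contact_force: [-0.5, 0.4, -4.3]
finger_gap: 0.217
tcp [556.81 132.24  94.01] yaw 89.49 F [-0.5  0.4 -4.3] T [-0.02 -0.07 -0.02] gap 19.9 j6 0.11 zaxis [-1.e-04 -1.e-04 -1.e+00]
```

```bash
python3 -m jog '[{"tx":0,"ty":0,"tz":0.4,"ax":0,"ay":0,"az":0,"hand":1},{"tx":0,"ty":0,"tz":0.8,"ax":0,"ay":0,"az":0,"hand":1}]';python3 go.py
```

```text
time_s: 19.83
eef_pos: [0.5568, 0.1322, 0.0933]
eef_rot: [[0.009, 1.0, 0.0], [1.0, -0.009, -0.0], [-0.0, 0.0, -1.0]]
contact_force: [-0.1, -0.1, -2.9]
finger_gap: 0.219
tcp [556.84 132.23  93.26] yaw 89.49 F [-0.1 -0.1 -2.9] T [-0.08 -0.09  0.01] gap 20.1 j6 0.11 zaxis [ 0.e+00 -1.e-04 -1.e+00]
```

```bash
python3 -m jog '[{"tx":0,"ty":0,"tz":0.4,"ax":0,"ay":0,"az":0,"hand":1},{"tx":0,"ty":0,"tz":0.8,"ax":0,"ay":0,"az":0,"hand":1}]';python3 go.py
```

```text
time_s: 20.0
eef_pos: [0.5568, 0.1323, 0.0925]
eef_rot: [[0.009, 1.0, 0.0], [1.0, -0.009, -0.0], [-0.0, 0.0, -1.0]]
contact_force: [0.0, 0.1, -3.1]
finger_gap: 0.216
tcp [556.83 132.25  92.47] yaw 89.48 F [ 0.   0.1 -3.1] T [-0.04 -0.12 -0.04] gap 19.9 j6 0.11 zaxis [ 1.e-04 -1.e-04 -1.e+00]
```

Mouth is at 27.4 mm with no contact. I'll go a little deeper to be sure.

```bash
python3 -m jog '[{"tx":0,"ty":0,"tz":0.4,"ax":0,"ay":0,"az":0,"hand":1},{"tx":0,"ty":0,"tz":0.8,"ax":0,"ay":0,"az":0,"hand":1}]';python3 go.py
```

```text
time_s: 20.17
eef_pos: [0.5568, 0.1322, 0.0916]
eef_rot: [[0.009, 1.0, 0.0], [1.0, -0.009, -0.0], [-0.0, 0.0, -1.0]]
contact_force: [-0.4, 0.1, -3.4]
finger_gap: 0.216
tcp [556.83 132.25  91.63] yaw 89.48 F [-0.4  0.1 -3.4] T [ 0.03 -0.1  -0.01] gap 19.9 j6 0.11 zaxis [ 0.e+00 -1.e-04 -1.e+00]
```

```bash
python3 -m jog '[{"tx":0,"ty":0,"tz":0.5,"ax":0,"ay":0,"az":0,"hand":1},{"tx":0,"ty":0,"tz":1,"ax":0,"ay":0,"az":0,"hand":1},{"tx":0,"ty":0,"tz":1.5,"ax":0,"ay":0,"az":0,"hand":1}]';python3 go.py
```

```text
time_s: 20.42
eef_pos: [0.5568, 0.1322, 0.0902]
eef_rot: [[0.009, 1.0, 0.0], [1.0, -0.009, -0.0], [-0.0, 0.0, -1.0]]
contact_force: [-0.9, -0.3, -3.4]
finger_gap: 0.214
tcp [556.83 132.24  90.15] yaw 89.49 F [-0.9 -0.3 -3.4] T [-0.07 -0.07 -0.01] gap 19.7 j6 0.11 zaxis [ 0.e+00 -1.e-04 -1.e+00]
```

```bash
python3 -m jog '[{"tx":0,"ty":0,"tz":0.5,"ax":0,"ay":0,"az":0,"hand":1},{"tx":0,"ty":0,"tz":1,"ax":0,"ay":0,"az":0,"hand":1}]';python3 go.py
```

```text
time_s: 20.58
eef_pos: [0.5568, 0.1322, 0.0891]
eef_rot: [[0.009, 1.0, 0.0], [1.0, -0.009, -0.0], [-0.0, 0.0, -1.0]]
contact_force: [0.2, -0.0, -3.7]
finger_gap: 0.212
tcp [556.83 132.24  89.12] yaw 89.48 F [ 0.2 -0.  -3.7] T [-0.01 -0.07  0.01] gap 19.5 j6 0.11 zaxis [ 0.e+00 -1.e-04 -1.e+00]
```

Socket A is too large as well: mouth at 24 mm, no contact. Back it goes.

```bash
python3 -m jog '[{"tx":0,"ty":0,"tz":-8,"ax":0,"ay":0,"az":0,"hand":1},{"tx":0,"ty":0,"tz":-22,"ax":0,"ay":0,"az":0,"hand":1},{"tx":0,"ty":0,"tz":-45,"ax":0,"ay":0,"az":0,"hand":1},{"tx":-15,"ty":2,"tz":-55,"ax":0,"ay":0,"az":0,"hand":1},{"tx":-50,"ty":7,"tz":-55,"ax":0,"ay":0,"az":0,"hand":1},{"tx":-90,"ty":13,"tz":-55,"ax":0,"ay":0,"az":0,"hand":1},{"tx":-130,"ty":19,"tz":-55,"ax":0,"ay":0,"az":0,"hand":1},{"tx":-170,"ty":25,"tz":-55,"ax":0,"ay":0,"az":0,"hand":1}]'>/dev/null; python3 -m jog '[{"tx":-40,"ty":6,"tz":0,"ax":0,"ay":0,"az":0,"hand":1},{"tx":-80,"ty":12,"tz":0,"ax":0,"ay":0,"az":0,"hand":1},{"tx":-120,"ty":17,"tz":0,"ax":0,"ay":0,"az":0,"hand":1},{"tx":-150,"ty":21,"tz":10,"ax":0,"ay":0,"az":0,"hand":1},{"tx":-165,"ty":23,"tz":30,"ax":0,"ay":0,"az":0,"hand":1},{"tx":-165,"ty":23,"tz":55,"ax":0,"ay":0,"az":0,"hand":1},{"tx":-165,"ty":23,"tz":65,"ax":0,"ay":0,"az":0,"hand":1},{"tx":-165,"ty":23,"tz":70,"ax":0,"ay":0,"az":0,"hand":1}]';python3 go.py 601.7 -203 65.1 89.5
```

```text
time_s: 21.92
eef_pos: [0.6005, -0.2026, 0.0723]
eef_rot: [[0.009, 1.0, -0.004], [1.0, -0.009, 0.002], [0.002, -0.004, -1.0]]
contact_force: [-1.7, -0.6, -4.2]
finger_gap: 0.213
tcp [ 600.48 -202.58   72.31] yaw 89.46 F [-1.7 -0.6 -4.2] T [ 0.03 -0.06  0.03] gap 19.6 j6 -0.44 zaxis [-0.0039  0.002  -1.    ]
shift [-0.42  1.26  7.2 ] az -0.0007
```

```bash
python3 -m jog '[{"tx":0,"ty":0,"tz":0,"ax":0,"ay":0,"az":0,"hand":1},{"tx":0,"ty":0,"tz":0,"ax":0,"ay":0,"az":0,"hand":1}]'>/dev/null;python3 go.py 601.7 -203 65.1 89.5
```

```text
tcp [ 602.47 -202.58   75.35] yaw 89.55 F [ 0.6  0.2 -3.1] T [-0.   -0.11  0.07] gap 19.6 j6 -0.44 zaxis [ 1.2e-03 -6.0e-04 -1.0e+00]
shift [-0.42 -0.78 10.24] az 0.0009
```

```bash
python3 -m jog '[{"tx":0,"ty":-0.8,"tz":2,"ax":0,"ay":0,"az":0,"hand":1},{"tx":0,"ty":-0.8,"tz":4,"ax":0,"ay":0,"az":0,"hand":1},{"tx":0,"ty":-0.8,"tz":6,"ax":0,"ay":0,"az":0,"hand":1},{"tx":0,"ty":-0.8,"tz":8,"ax":0,"ay":0,"az":0,"hand":1},{"tx":0,"ty":-0.8,"tz":9,"ax":0,"ay":0,"az":0,"hand":1},{"tx":0,"ty":-0.8,"tz":9.5,"ax":0,"ay":0,"az":0,"hand":1}]'>/dev/null;python3 go.py 601.7 -203 65.1 89.5
```

```text
tcp [ 601.04 -203.06   65.1 ] yaw 89.49 F [-2.   1.2  1.9] T [ 0.21  0.28 -0.06] gap 19.5 j6 -0.44 zaxis [ 1.e-04 -0.e+00 -1.e+00]
shift [ 0.06  0.66 -0.  ] az -0.0002
```

```bash
python3 -m jog '[{"tx":0,"ty":0,"tz":0.3,"ax":0,"ay":0,"az":0,"hand":1},{"tx":0,"ty":0,"tz":0.6,"ax":0,"ay":0,"az":0,"hand":1}]'>/dev/null;python3 go.py 601.7 -203 65.1 89.5
```

```text
tcp [ 601.05 -203.09   65.08] yaw 89.48 F [-3.4  2.8  7.7] T [ 0.31  0.59 -0.03] gap 20.1 j6 -0.44 zaxis [ 4.e-04 -1.e-04 -1.e+00]
shift [ 0.1   0.65 -0.02] az -0.0003
```

```bash
python3 -m jog '[{"tx":0,"ty":0,"tz":-0.5,"ax":0,"ay":0,"az":0,"hand":0.4},{"tx":0,"ty":0,"tz":-0.5,"ax":0,"ay":0,"az":0,"hand":0},{"tx":0,"ty":0,"tz":-5,"ax":0,"ay":0,"az":0,"hand":0},{"tx":0,"ty":0,"tz":-40,"ax":0,"ay":0,"az":0,"hand":0},{"tx":0,"ty":0,"tz":-65,"ax":0,"ay":0,"az":0,"hand":0},{"tx":-27,"ty":-28,"tz":-65,"ax":0,"ay":0,"az":0,"hand":0},{"tx":-54,"ty":-56,"tz":-65,"ax":0,"ay":0,"az":0,"hand":0},{"tx":-80,"ty":-83,"tz":-65,"ax":0,"ay":0,"az":0,"hand":0}]'>/dev/null; python3 -m jog '[{"tx":-22,"ty":-24,"tz":0,"ax":0,"ay":0,"az":0,"hand":0},{"tx":-26,"ty":-28,"tz":0,"ax":0,"ay":0,"az":-0.1,"hand":0},{"tx":-26,"ty":-28,"tz":0,"ax":0,"ay":0,"az":-0.2,"hand":0},{"tx":-26,"ty":-28,"tz":0,"ax":0,"ay":0,"az":-0.2,"hand":0},{"tx":-26,"ty":-28,"tz":0,"ax":0,"ay":0,"az":-0.2,"hand":0},{"tx":-26,"ty":-28,"tz":0,"ax":0,"ay":0,"az":-0.2,"hand":0}]'>/dev/null; python3 sock.py wC
```

```text
tcp [ 0.4894 -0.308   0.1293] yaw 100.81 j6 -0.883 vel 0.01
px [236.   9.] 798 xy [ 0.4203 -0.1919] wh 26.7 12.9 ang%90 10.8 | tool shift mm [ 1.27e+02 -4.61e+01 -1.00e-01] az 0.001 topz 0.0789 [246. 245. 244.]
px [403.  78.] 1287 xy [ 0.5175 -0.2068] wh 20.0 20.4 ang%90 85.7 | tool shift mm [94.1 46.5 -0. ] az 0.264 topz 0.0791 [249. 249. 248.]
px [544.  97.] 1265 xy [ 0.6011 -0.2017] wh 20.0 21.5 ang%90 89.5 | tool shift mm [ 83.4 129.6   0. ] az 0.197 topz 0.0791 [244. 244. 243.]
px [321. 230.] 837 xy [ 0.4883 -0.3092] wh 19.7 20.4 ang%90 10.7 | tool shift mm [-1.  -1.3 -0. ] az 0.001 topz 0.0791 [187. 183. 174.]
px [493. 243.] 780 xy [ 0.6051 -0.2972] wh 20.6 21.7 ang%90 42.5 | tool shift mm [-11.1 115.6   0. ] az -0.554 topz 0.0791 [244. 244. 242.]
```

View pics/wC.png

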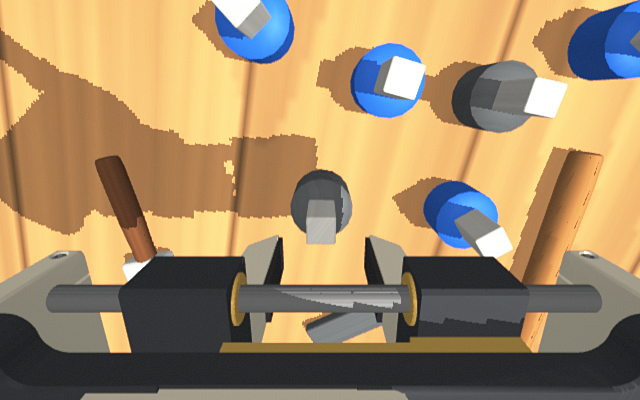

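```bash
python3 -m jog '[{"tx":-1,"ty":-1.3,"tz":15,"ax":0,"ay":0,"az":0,"hand":0},{"tx":-1,"ty":-1.3,"tz":35,"ax":0,"ay":0,"az":0,"hand":0},{"tx":-1,"ty":-1.3,"tz":55,"ax":0,"ay":0,"az":0,"hand":0},{"tx":-1,"ty":-1.3,"tz":65,"ax":0,"ay":0,"az":0,"hand":0},{"tx":-1,"ty":-1.3,"tz":65,"ax":0,"ay":0,"az":0,"hand":0},{"tx":-1,"ty":-1.3,"tz":65,"ax":0,"ay":0,"az":0,"hand":0},{"tx":-1,"ty":-1.3,"tz":65,"ax":0,"ay":0,"az":0,"hand":0}]'>/dev/null; python3 go.py 488.3 -309.2 64 100.7
```

```text
tcp [ 488.7  -309.71   65.13] yaw 100.94 F [ 0.6 -0.6  0.3] T [-0.05 -0.11  0.  ] gap 46.0 j6 -0.89 zaxis [ 0.0013 -0.0012 -1.    ]
shift [ 0.57 -0.3   1.13] az 0.0042
```

```bash
python3 -m jog '[{"tx":0.6,"ty":-0.3,"tz":1,"ax":0,"ay":0,"az":0.004,"hand":0},{"tx":0.6,"ty":-0.3,"tz":1,"ax":0,"ay":0,"az":0.004,"hand":0.4},{"tx":0.6,"ty":-0.3,"tz":1,"ax":0,"ay":0,"az":0.004,"hand":0.8},{"tx":0.6,"ty":-0.3,"tz":1,"ax":0,"ay":0,"az":0.004,"hand":1},{"tx":0.6,"ty":-0.3,"tz":1,"ax":0,"ay":0,"az":0.004,"hand":1},{"tx":0.6,"ty":-0.3,"tz":1,"ax":0,"ay":0,"az":0.004,"hand":1},{"tx":0.6,"ty":-0.3,"tz":1,"ax":0,"ay":0,"az":0.004,"hand":1}]' 35 >/dev/null; python3 go.py 557 133.3 135 89.5 0
```

```text
tcp [ 487.62 -308.94   63.34] yaw 100.71 F [0.5 0.1 2.1] T [ 0.03 -0.11 -0.01] gap 20.1 j6 -0.88 zaxis [ 2.e-04 -3.e-04 -1.e+00]
shift [421.61 150.4  -71.77] az 0.1957
```

```bash
python3 -m jog '[{"tx":0,"ty":0,"tz":-10,"ax":0,"ay":0,"az":0,"hand":1},{"tx":0,"ty":0,"tz":-40,"ax":0,"ay":0,"az":0,"hand":1},{"tx":0,"ty":0,"tz":-75,"ax":0,"ay":0,"az":0,"hand":1},{"tx":0,"ty":0,"tz":-102,"ax":0,"ay":0,"az":0,"hand":1},{"tx":20,"ty":7,"tz":-110,"ax":0,"ay":0,"az":0.05,"hand":1},{"tx":55,"ty":20,"tz":-110,"ax":0,"ay":0,"az":0.1,"hand":1},{"tx":90,"ty":32,"tz":-110,"ax":0,"ay":0,"az":0.15,"hand":1},{"tx":125,"ty":45,"tz":-110,"ax":0,"ay":0,"az":0.196,"hand":1}]'; python3 go.py 557 133.3 165 89.5 0
```

```text
time_s: 25.8
eef_pos: [0.508, -0.1764, 0.1735]
eef_rot: [[0.013, 1.0, -0.0], [1.0, -0.013, 0.0], [0.0, -0.0, -1.0]]
contact_force: [0.3, 0.3, -3.6]
finger_gap: 0.211
tcp [ 508.02 -176.39  173.53] yaw 89.26 F [ 0.3  0.3 -3.6] T [-0.04 -0.13 -0.04] gap 19.4 j6 -0.46 zaxis [-3.e-04  2.e-04 -1.e+00]
shift [310.3   44.95   8.58] az -0.0043
```

```bash
python3 -m jog '[{"tx":38,"ty":6,"tz":0,"ax":0,"ay":0,"az":0,"hand":1},{"tx":76,"ty":12,"tz":0,"ax":0,"ay":0,"az":0,"hand":1},{"tx":114,"ty":18,"tz":0,"ax":0,"ay":0,"az":0,"hand":1},{"tx":152,"ty":24,"tz":0,"ax":0,"ay":0,"az":0,"hand":1},{"tx":190,"ty":30,"tz":0,"ax":0,"ay":0,"az":0,"hand":1},{"tx":228,"ty":36,"tz":0,"ax":0,"ay":0,"az":0,"hand":1},{"tx":266,"ty":42,"tz":0,"ax":0,"ay":0,"az":0,"hand":1},{"tx":296,"ty":45,"tz":5,"ax":0,"ay":0,"az":0,"hand":1}]'>/dev/null; python3 -m jog '[{"tx":8,"ty":0,"tz":10,"ax":0,"ay":0,"az":0,"hand":1},{"tx":8,"ty":0,"tz":30,"ax":0,"ay":0,"az":0,"hand":1},{"tx":8,"ty":0,"tz":30,"ax":0,"ay":0,"az":0,"hand":1},{"tx":8,"ty":0,"tz":30,"ax":0,"ay":0,"az":0,"hand":1},{"tx":8,"ty":0,"tz":30,"ax":0,"ay":0,"az":0,"hand":1}]'; python3 held.py; python3 go.py 557 133.3 112 89.5 0
```

```text
time_s: 26.88
eef_pos: [0.5565, 0.1252, 0.1387]
eef_rot: [[0.01, 1.0, 0.0], [1.0, -0.01, -0.0], [-0.0, 0.0, -1.0]]
contact_force: [0.7, 0.1, -2.3]
finger_gap: 0.21
956 z range [26.3 57.9]
axis in tool (raw) [-0.31  0.31] corrected [-0.86  0.46] rms 0.26
tcp [556.81 125.19 139.09] yaw 89.42 F [ 0.3  0.  -4.1] T [-0.05 -0.17 -0.01] gap 19.8 j6 0.1 zaxis [ 1.3e-03 -1.0e-04 -1.0e+00]
shift [ 8.11  0.08 27.09] az -0.0014
```

```bash
python3 -m jog '[{"tx":8.6,"ty":0,"tz":0,"ax":0,"ay":0,"az":0,"hand":1},{"tx":8.6,"ty":0,"tz":10,"ax":0,"ay":0,"az":0,"hand":1},{"tx":8.6,"ty":0,"tz":20,"ax":0,"ay":0,"az":0,"hand":1},{"tx":8.6,"ty":0,"tz":25,"ax":0,"ay":0,"az":0,"hand":1},{"tx":8.6,"ty":0,"tz":28,"ax":0,"ay":0,"az":0,"hand":1},{"tx":8.6,"ty":0,"tz":29,"ax":0,"ay":0,"az":0,"hand":1},{"tx":8.6,"ty":0,"tz":29,"ax":0,"ay":0,"az":0,"hand":1},{"tx":8.6,"ty":0,"tz":29,"ax":0,"ay":0,"az":0,"hand":1}]'>/dev/null; python3 go.py 557 133.3 106 89.5 -0.5
```

```text
tcp [556.53 134.47 109.18] yaw 89.48 F [ 0.4 -0.3 -3.6] T [-0.01 -0.1  -0.01] gap 19.8 j6 0.11 zaxis [ 3.e-04 -1.e-04 -1.e+00]
shift [-0.67  0.48  3.18] az -0.0004
```

Mouth at 45.9 mm. Next: centre it, then go down in small steps while watching the force.

```bash
python3 -m jog '[{"tx":-0.7,"ty":0.4,"tz":0.5,"ax":0,"ay":0,"az":0,"hand":1},{"tx":-0.7,"ty":0.4,"tz":1,"ax":0,"ay":0,"az":0,"hand":1},{"tx":-0.7,"ty":0.4,"tz":1.7,"ax":0,"ay":0,"az":0,"hand":1},{"tx":-0.7,"ty":0.4,"tz":2.4,"ax":0,"ay":0,"az":0,"hand":1},{"tx":-0.7,"ty":0.4,"tz":3,"ax":0,"ay":0,"az":0,"hand":1}]'>/dev/null;python3 go.py 557 133.3 106 89.5 -0.5
```

```text
tcp [556.71 133.81 106.08] yaw 89.48 F [-0.5 -0.5 -2.8] T [-0.04 -0.1  -0.04] gap 19.9 j6 0.11 zaxis [ 0.e+00 -1.e-04 -1.e+00]
shift [-0.01  0.3   0.08] az -0.0003
```

```bash
python3 -m jog '[{"tx":0,"ty":0,"tz":0.3,"ax":0,"ay":0,"az":0,"hand":1},{"tx":0,"ty":0,"tz":0.6,"ax":0,"ay":0,"az":0,"hand":1}]'>/dev/null;python3 go.py
```

```text
tcp [556.73 133.8  105.43] yaw 89.48 F [ 0.6 -0.6 -2.8] T [-0.05 -0.14  0.05] gap 20.0 j6 0.11 zaxis [-0.e+00 -1.e-04 -1.e+00]
```

```bash
python3 -m jog '[{"tx":0,"ty":0,"tz":0.3,"ax":0,"ay":0,"az":0,"hand":1},{"tx":0,"ty":0,"tz":0.6,"ax":0,"ay":0,"az":0,"hand":1}]'>/dev/null;python3 go.py
```

```text
tcp [556.75 133.81 104.87] yaw 89.49 F [-0.4  0.2 -3.1] T [ 0.01 -0.06 -0.02] gap 20.0 j6 0.11 zaxis [ 0.e+00 -1.e-04 -1.e+00]
```

Mouth is at 41.5 mm, no contact so far.

```bash
python3 -m jog '[{"tx":0,"ty":0,"tz":0.25,"ax":0,"ay":0,"az":0,"hand":1},{"tx":0,"ty":0,"tz":0.5,"ax":0,"ay":0,"az":0,"hand":1}]'>/dev/null;python3 go.py
```

```text
tcp [556.75 133.79 104.37] yaw 89.48 F [-0.4 -0.7 -2.9] T [-0.08 -0.03 -0.  ] gap 19.7 j6 0.11 zaxis [ 0.e+00 -1.e-04 -1.e+00]
```

```bash
python3 -m jog '[{"tx":0,"ty":0,"tz":0.25,"ax":0,"ay":0,"az":0,"hand":1},{"tx":0,"ty":0,"tz":0.5,"ax":0,"ay":0,"az":0,"hand":1}]'>/dev/null;python3 go.py
```

```text
tcp [556.75 133.81 103.86] yaw 89.48 F [ 0.6  0.7 -3.3] T [-0.03 -0.13  0.02] gap 20.3 j6 0.11 zaxis [ 0.e+00 -1.e-04 -1.e+00]
```

```bash
python3 -m jog '[{"tx":0,"ty":0,"tz":0.25,"ax":0,"ay":0,"az":0,"hand":1},{"tx":0,"ty":0,"tz":0.5,"ax":0,"ay":0,"az":0,"hand":1}]'>/dev/null;python3 go.py
```

```text
tcp [556.75 133.81 103.36] yaw 89.49 F [ 0.1 -1.  -3.3] T [-0.06 -0.11 -0.01] gap 19.8 j6 0.11 zaxis [ 0.e+00 -1.e-04 -1.e+00]
```

```bash
python3 -m jog '[{"tx":0,"ty":0,"tz":0.25,"ax":0,"ay":0,"az":0,"hand":1},{"tx":0,"ty":0,"tz":0.5,"ax":0,"ay":0,"az":0,"hand":1}]'>/dev/null;python3 go.py
```

```text
tcp [556.8  133.81 102.95] yaw 89.48 F [-0.   0.3 -2.1] T [-0.06 -0.1  -0.03] gap 19.7 j6 0.11 zaxis [ 2.e-04 -1.e-04 -1.e+00]
```

```bash
python3 -m jog '[{"tx":0,"ty":0,"tz":0.25,"ax":0,"ay":0,"az":0,"hand":1},{"tx":0,"ty":0,"tz":0.5,"ax":0,"ay":0,"az":0,"hand":1}]'>/dev/null;python3 go.py
```

```text
tcp [556.76 133.75 102.49] yaw 89.49 F [ 0.1 -0.  -1.5] T [-0.24 -0.04  0.02] gap 19.8 j6 0.11 zaxis [ 1.e-04 -2.e-04 -1.e+00]
```

```bash
python3 -m jog '[{"tx":0,"ty":0,"tz":0.25,"ax":0,"ay":0,"az":0,"hand":1},{"tx":0,"ty":0,"tz":0.5,"ax":0,"ay":0,"az":0,"hand":1}]'>/dev/null;python3 go.py
```

```text
tcp [556.67 133.62 101.83] yaw 89.49 F [-0.2 -1.4 -2.1] T [-0.31 -0.02  0.01] gap 20.1 j6 0.11 zaxis [-2.e-04 -4.e-04 -1.e+00]
```

```bash
python3 -m jog '[{"tx":-0.4,"ty":0,"tz":0,"ax":0,"ay":0,"az":0,"hand":1},{"tx":-0.4,"ty":0,"tz":0.3,"ax":0,"ay":0,"az":0,"hand":1},{"tx":-0.4,"ty":0,"tz":0.6,"ax":0,"ay":0,"az":0,"hand":1}]'>/dev/null;python3 go.py
```

```text
tcp [556.69 133.38 101.2 ] yaw 89.48 F [-0.4 -0.4 -2.9] T [-0.18  0.02  0.02] gap 20.0 j6 0.11 zaxis [-1.e-04 -1.e-04 -1.e+00]
```

```bash
python3 -m jog '[{"tx":0,"ty":0,"tz":0.3,"ax":0,"ay":0,"az":0,"hand":1},{"tx":0,"ty":0,"tz":0.6,"ax":0,"ay":0,"az":0,"hand":1}]'>/dev/null;python3 go.py
```

```text
tcp [556.68 133.38 100.65] yaw 89.49 F [-1.3 -0.5 -2.1] T [-0.25 -0.04 -0.02] gap 20.0 j6 0.11 zaxis [-2.e-04 -1.e-04 -1.e+00]
```

```bash
python3 -m jog '[{"tx":-0.4,"ty":0,"tz":0.3,"ax":0,"ay":0,"az":0,"hand":1},{"tx":-0.4,"ty":0,"tz":0.7,"ax":0,"ay":0,"az":0,"hand":1},{"tx":-0.4,"ty":0,"tz":1,"ax":0,"ay":0,"az":0,"hand":1}]'>/dev/null;python3 go.py
```

```text
tcp [556.7  133.15  99.65] yaw 89.48 F [-0.4  0.8 -1.8] T [ 0.03  0.02 -0.01] gap 20.0 j6 0.11 zaxis [-0.e+00  2.e-04 -1.e+00]
```

```bash
python3 -m jog '[{"tx":0,"ty":0,"tz":0.4,"ax":0,"ay":0,"az":0,"hand":1},{"tx":0,"ty":0,"tz":0.8,"ax":0,"ay":0,"az":0,"hand":1},{"tx":0,"ty":0,"tz":1.2,"ax":0,"ay":0,"az":0,"hand":1}]'>/dev/null;python3 go.py
```

```text
tcp [556.69 133.12  98.47] yaw 89.49 F [-0.5  1.5 -2.5] T [0.18 0.1  0.01] gap 20.1 j6 0.11 zaxis [-1.e-04  1.e-04 -1.e+00]
```

```bash
python3 -m jog '[{"tx":0,"ty":0,"tz":0.4,"ax":0,"ay":0,"az":0,"hand":1},{"tx":0,"ty":0,"tz":0.8,"ax":0,"ay":0,"az":0,"hand":1},{"tx":0,"ty":0,"tz":1.2,"ax":0,"ay":0,"az":0,"hand":1}]'>/dev/null;python3 go.py; python3 held.py
```

```text
tcp [556.72 133.12  97.3 ] yaw 89.48 F [-1.1  0.6 -1.7] T [0.21 0.12 0.02] gap 19.8 j6 0.11 zaxis [-0.e+00  1.e-04 -1.e+00]
987 z range [26.3 57.3]
axis in tool (raw) [-0.28  0.26] corrected [-0.83  0.41] rms 0.27
```

```bash
python3 -m jog '[{"tx":0.2,"ty":0,"tz":0.4,"ax":0,"ay":0,"az":0,"hand":1},{"tx":0.2,"ty":0,"tz":0.8,"ax":0,"ay":0,"az":0,"hand":1},{"tx":0.2,"ty":0,"tz":1.3,"ax":0,"ay":0,"az":0,"hand":1},{"tx":0.2,"ty":0,"tz":1.7,"ax":0,"ay":0,"az":0,"hand":1},{"tx":0.2,"ty":0,"tz":2.1,"ax":0,"ay":0,"az":0,"hand":1}]'>/dev/null;python3 go.py
```

```text
tcp [556.7  133.2   95.16] yaw 89.49 F [-1.4  1.2 -2. ] T [0.11 0.16 0.06] gap 20.0 j6 0.11 zaxis [-1.e-04 -1.e-04 -1.e+00]
```

```bash
python3 -m jog '[{"tx":0,"ty":0,"tz":0.4,"ax":0,"ay":0,"az":0,"hand":1},{"tx":0,"ty":0,"tz":0.8,"ax":0,"ay":0,"az":0,"hand":1},{"tx":0,"ty":0,"tz":1.2,"ax":0,"ay":0,"az":0,"hand":1},{"tx":0,"ty":0,"tz":1.6,"ax":0,"ay":0,"az":0,"hand":1}]'>/dev/null;python3 go.py
```

```text
tcp [556.69 133.2   93.56] yaw 89.48 F [-1.   0.6 -0.4] T [0.05 0.25 0.02] gap 20.1 j6 0.11 zaxis [-1.e-04 -1.e-04 -1.e+00]
```

```bash
python3 -m jog '[{"tx":0,"ty":0,"tz":0.4,"ax":0,"ay":0,"az":0,"hand":1},{"tx":0,"ty":0,"tz":0.8,"ax":0,"ay":0,"az":0,"hand":1}]'>/dev/null;python3 go.py
```

```text
tcp [556.71 133.2   92.77] yaw 89.48 F [-0.8  0.6 -1.1] T [ 0.07  0.22 -0.02] gap 19.8 j6 0.11 zaxis [-1.e-04 -1.e-04 -1.e+00]
```

```bash
python3 -m jog '[{"tx":0,"ty":0,"tz":0.3,"ax":0,"ay":0,"az":0,"hand":1},{"tx":0,"ty":0,"tz":0.6,"ax":0,"ay":0,"az":0,"hand":1}]'>/dev/null;python3 go.py
```

```text
tcp [556.72 133.19  92.18] yaw 89.49 F [-1.1 -0.6 -0.3] T [ 0.06  0.31 -0.09] gap 19.9 j6 0.11 zaxis [-0.e+00 -1.e-04 -1.e+00]
```

```bash
python3 -m jog '[{"tx":0,"ty":0,"tz":0.25,"ax":0,"ay":0,"az":0,"hand":1},{"tx":0,"ty":0,"tz":0.5,"ax":0,"ay":0,"az":0,"hand":1}]'>/dev/null;python3 go.py
```

```text
tcp [556.67 133.2   91.63] yaw 89.48 F [-0.9  1.5 -1.2] T [0.11 0.31 0.01] gap 19.4 j6 0.11 zaxis [-1.e-04 -1.e-04 -1.e+00]
```

```bash
python3 -m jog '[{"tx":0,"ty":0,"tz":0.25,"ax":0,"ay":0,"az":0,"hand":1},{"tx":0,"ty":0,"tz":0.5,"ax":0,"ay":0,"az":0,"hand":1}]'>/dev/null;python3 go.py
```

```text
tcp [556.72 133.22  91.32] yaw 89.48 F [-2.1  0.5  3.2] T [0.07 0.56 0.01] gap 19.8 j6 0.11 zaxis [ 0.e+00 -1.e-04 -1.e+00]
```

The force rose at mouth 28.0 mm, which is the collar height. I'll hold there and check everything with the cameras.

```bash
python3 -m jog '[{"tx":0,"ty":0,"tz":0.1,"ax":0,"ay":0,"az":0,"hand":1},{"tx":0,"ty":0,"tz":0.1,"ax":0,"ay":0,"az":0,"hand":1},{"tx":0,"ty":0,"tz":0.1,"ax":0,"ay":0,"az":0,"hand":1},{"tx":0,"ty":0,"tz":0.1,"ax":0,"ay":0,"az":0,"hand":1}]'>/dev/null;python3 go.py;python3 held.py; python3 - <<'E'
from h import *
f=cam("top"); save(f,"topF",(200,120,460,280),3)
for m,c,a,P in blobs(f,0.072,0.086,30,(.4,.7,-.35,-.05)): print(c.round(0),np.median(P,0).round(4))
f=cam("scene"); save(f,"scF",(200,120,460,320),3)
f=cam("wrist"); save(f,"wF")
E
```

```text
tcp [556.73 133.22  91.32] yaw 89.48 F [-3.2  0.4  3.8] T [-0.01  0.6   0.02] gap 19.7 j6 0.11 zaxis [ 1.e-04 -1.e-04 -1.e+00]
1017 z range [26.4 62.2]
axis in tool (raw) [-0.31  0.22] corrected [-0.86  0.37] rms 1.96
[364. 152.] [ 0.6798 -0.1489  0.0788]
[425. 181.] [ 0.6063 -0.297   0.0789]
[386. 183.] [ 0.6023 -0.2015  0.0788]
[389. 217.] [ 0.5183 -0.207   0.0786]
[342. 229.] [ 0.4893 -0.0933  0.0788]
[381. 258.] [ 0.4194 -0.1858  0.0783]
```

View pics/scF.png

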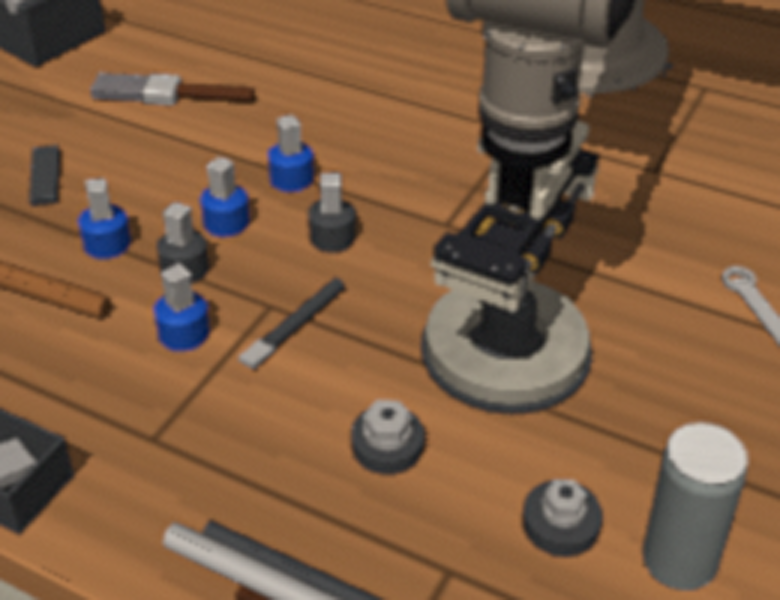

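View pics/wF.png

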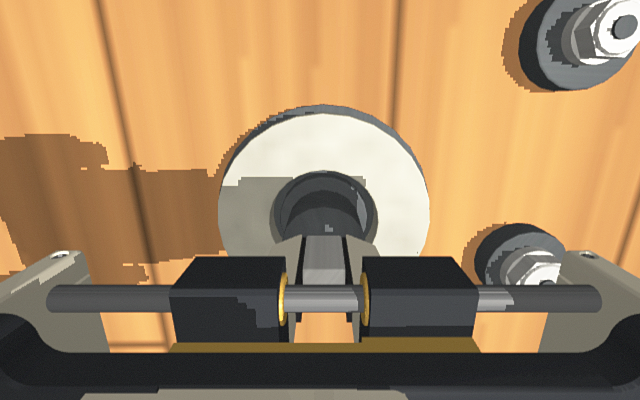

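View pics/topF.png

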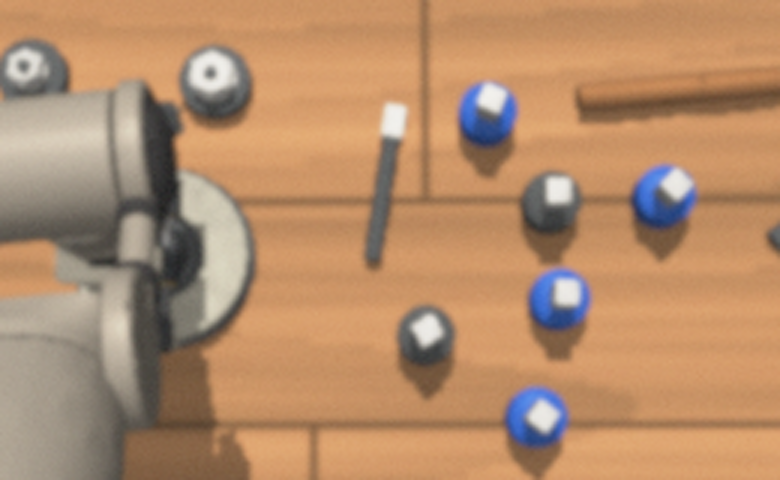

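The pictures show both rejected sockets upright, back where they started, at (551,202) and (427,335) in the top crop. Bystanders look unmoved and the third socket sits over the nut in the bore. Its mouth is at 28.0 mm, with a steady light push and the grip holding, so I'm handing in.

```bash
python3 -c "
from station import arm
print(arm.finish_job())"
```

```text
the job is handed in; nothing more can be done
None
```

The job is handed in, with the fitting socket on the wheel's nut and still held in the gripper. The finish call gives no verdict, so I can only report my own checks.

**What I did**
- The nut in the wheel measured as the 21 mm one, with a flat along world x.
- The first two sockets I tried both went past the collar to a mouth height of about 24 mm with no contact. Both were too large, and I stood each back upright where it came from.
- The third socket slid onto the nut and met the collar.

**Last checks**
- **Seating:** the mouth was at 28.0 mm, worked out from the tool height and the height at which I gripped the socket. The tool was vertical.
- **Force:** the tool read about 4 N upward at rest (roughly 7 N on the collar with the socket's weight added). No reading reached 10 N at any point.
- **Grip:** the fingers were 19.7 mm apart on the 20 mm adapter, with the grip set to 35 N.
- **Other things:** the two rejected sockets stand at about (0.602, -0.202) and (0.489, -0.093), well clear of the wheel. The bystanders in view looked unmoved; I compared them only by eye.

**Where checks disagreed**
- **Centring:** the wrist camera and the grasp geometry differed by up to about 1 mm on where the socket sat in the fingers. The light side forces while it slid on suggest it is centred well within the 4 mm limit.
- **Last held-socket fit:** its scatter was poor (about 2 mm), so I did not rely on it.

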